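# Fetch the rearmost ring core from a pinned spindle for the coil winder

### The job

The small ferrite ring core at the back of the stand's spindle is to be wound next: pull the R-clip up out of the spindle and lay it in the round parts dish, slide the two cores in front off and stand them side by side in the V-channel, then slide off the small core and stand it squarely on the middle of the winder's two rollers. After that hang the other two back on the spindle, each at the place where it hung before; the clip stays in the dish, because the small core's place stays open for the next one. Ferrite chips, so never drop a core, tip it over or put it down on the bench, and leave the bottle and the caliper alone.

Things in the scene. Friction and masses are not known exactly. Their poses are not given: they have to be found in the camera images.
- core_stand: Fixed stand; origin on the bench under the spindle. Grey base 90x220x10 mm, blue upright plate (70 wide, top z 135) at its +y end. Steel spindle, 14 mm diameter, axis at x = 0, z = 115 mm, from the plate (y = +87) to its free end (y = -105). 7 mm vertical cross hole at y = -85. Cores hang at y = +55 (small), +10 and -35 (the other two, either order). Turned up to 15 degrees.
- core_wide: Dark grey ferrite ring, the largest across and thinnest: outside diameter 68, hole 44, thickness 14 mm, about 0.14 kg. Hangs upright on the spindle by its hole, its centre 15 mm below the spindle's axis (z = 100 mm). Origin: centre of the ring; y is the ring's axis.
- core_thick: Dark grey ferrite ring, the thickest: outside diameter 60, hole 34, thickness 26 mm, about 0.24 kg. Hangs upright on the spindle by its hole, its centre 10 mm below the spindle's axis (z = 105 mm). Origin: centre of the ring; y is the ring's axis.
- core_small: Dark grey ferrite ring, the smallest: outside diameter 46, hole 28, thickness 18 mm, 0.09 kg. Always hangs rearmost, next to the blue plate, its centre 7 mm below the spindle's axis (z = 108 mm). Origin: centre of the ring; y is the ring's axis.
- clip: R-clip of 4 mm steel wire, 64 mm long, 16 g. Origin: centre of its loop (20 mm across along x), 19 mm above the spindle's axis (z = 134 mm). Flat in its x-z plane, square to the spindle; straight leg at x = -5 mm, down through the cross hole to z = -54 mm, wavy leg outside the spindle. Held only by its weight; pulls straight up, clear of the spindle after 45 mm.
- dish: Fixed round stainless parts dish, 156 mm across the rim, 132 mm across the floor, 22 mm high, floor 4 mm above the bench. Origin: on the bench under its centre.
- v_rest: Fixed aluminium V-channel on the bench, 140 mm long along y, 54 mm wide; sides slope at 30 degrees from the bottom line (z = 12 mm) up to z = 27 mm; ends open. Origin: on the bench under its middle. Cores stand upright in it, axes along y, and centre themselves: ring centre at z = 51 mm (wide), 47 mm (thick). Room for two, 33 mm either side of the middle. Turned up to 17 degrees.
- winder: Fixed coil winder; origin on the bench under the middle of its rollers. Grey base 100x155x20 mm; two black rubber rollers that do not turn, 16 mm diameter, 60 mm long along y, 30 mm apart, axes at z = 36 mm, between low end plates (top z 46); motor box, top z 88, at y = 53 to 103 mm. The small core stands on both, axis along y, centre at z = 63 mm. Turned up to 17 degrees.
- bottle: Bystander: amber bottle with black cap, 52 mm diameter, 110 mm tall, upright. Origin under its centre.
- caliper: Bystander: steel caliper with black display, 235 mm long along its y axis, lying flat. Origin under the middle of its beam.
Not all that is in view belongs to the job. Leave any red or white look-alike of the core_small alone. What is shaped like the core_thick but yellow is not meant.

How it is judged (in metres and radians):
On the way, in this order (a step that is already met when the one before it is completed fails the run):
1. the clip lies in the dish, let go (horizontal distance between clip and dish below 0.072 m and height (world z) of clip below 0.032 m and contact force between the fingers and clip below 0.1 N), for 0.2 s.
2. the wide and the thick core both stand in the V-channel, let go (x of core_wide in the frame of v_rest between -0.012 and 0.012 m and y of core_wide in the frame of v_rest between -0.066 and 0.066 m and height (world z) of core_wide between 0.04 and 0.06 m and angle between the y axis of each of core_wide, core_thick and the y axis of v_rest, either way round below 0.3 rad and contact force between the fingers and core_wide below 0.1 N and x of core_thick in the frame of v_rest between -0.012 and 0.012 m and y of core_thick in the frame of v_rest between -0.066 and 0.066 m and height (world z) of core_thick between 0.04 and 0.06 m and contact force between the fingers and core_thick below 0.1 N), for 0.2 s.
3. the small core stands on the winder's two rollers, let go (horizontal distance between core_small and winder below 0.015 m and height (world z) of core_small between 0.056 and 0.07 m and angle between the y axis of core_small and the y axis of winder, either way round below 0.25 rad and contact force between the fingers and core_small below 0.1 N), for 0.2 s.
At the end, for the whole second after the job is handed in: Clip in the dish (loop centre within 72 mm of its centre, below 32 mm); small core upright on both rollers, within 15 mm of their middle and 0.25 rad of square; wide and thick core hanging on the spindle, each within 18 mm of where it hung at the start; all at rest (horizontal distance between clip and dish below 0.072 m and height (world z) of clip below 0.032 m and horizontal distance between core_small and winder below 0.015 m and height (world z) of core_small between 0.056 and 0.07 m and angle between the y axis of core_small and the y axis of winder, either way round below 0.25 rad and distance of each of core_wide, core_thick from where it was at the start of the episode below 0.018 m and linear speed of each of core_wide, core_thick, core_small, clip below 0.03 m/s); the robot touches nothing.
It fails at once if a ferrite core was dropped, tipped over or put down on the bench (height (world z) of any of core_wide, core_thick, core_small below 0.036 m).
It fails at once if the bottle or the caliper was moved by more than 30 mm (distance of any of bottle, caliper from where it was at the start of the episode above 0.03 m).
It also fails if it takes over 144 s, if anything falls off the work surface, if the arm or the gripper's body presses on something with over 40 N, if the wrist force passes 120 N, or if a joint passes its speed limit or range.

### The arm

A 6-joint arm with a two-finger parallel gripper is mounted at the origin on the work surface. World frame = base frame: x ahead of the robot, y to its left, z up, the work surface at z = 0. Lengths are in m, angles in degrees, forces in N, time in s.
With the tool pointing down it reaches from about 0.3 to 0.85 m from the base axis. Payload 5.4 kg.
Tool frame: the origin (TCP) lies at the very end of the fingers, on their centre line; the grasp point (between the pads) lies 19 mm behind it; z points along the fingers, y is the line along which they close (so a half turn about z gives the same grasp; the last joint's range is limited). The gripper opens to 85 mm and grips with 20 to 120 N. Pads are 22 mm wide; open, the fingers measure 114 mm over their backs; the gripper's body (76 mm by 85 mm) begins 54 mm behind the grasp point. The pads swing forward as they close: fully open they stand 13 mm farther back than shut.
Start: joints at [-80.735, 9.076, 91.501, -0, 79.423, -12.038], TCP at [0.209, -0.536, 0.231] pointing down, gripper open.
Joint ranges: [-166.64, 166.64], [-54.1, 131.32], [10.49, 154.53], [-73.88, 253.88], [9.74, 151.15], [-171.62, 171.62]. Speed limits (degrees/s): [147.25, 147.25, 180, 180, 180, 180].

### API

Orientations are given as a 3x3 rotation matrix whose columns are the frame's x, y, z axes.
In Python, from plant import * gives the robot as it stands. The module is installed in compiled form; this text tells all that it offers.
- The arm moves only by the tool apply_moves, never from a script. Its argument "motion" is a list that holds one entry, the list of rows, each a list of 6 numbers: the shift along the tool's x, y, z normalised to -1 to 1, where 1 is 1000 mm, then the turn, a rotation vector about the tool's x, y, z normalised to -1 to 1, where 1 is 90 degrees. A call has 1 to 5 rows; each row shifts and turns the commanded pose from where the row before left it, along the tool's axes as they then stand; what a row does not reach is not made up. A row lasts 1/8 s, in which the tool goes at most 62.5 mm and 10.7 degrees, less where a joint would pass 70% of its speed; a pose out of reach is approached as far as the arm can. A call with a number of a shift or a turn outside -1 to 1 is refused whole. A call with a gripper value outside its range is refused whole. "grip" is the closure, from -1 (fully open) to 1 (shut), set as the call begins (left out, the last holds). The fingers move at their own pace and stop on an object; the grip force is fixed at half the most. Time passes only in rows, so rows that do not move let the fingers close. It gives the time, the measured TCP pose, the force, the opening and the grip force at its end, in the units of the state.
- sense(): the state, without advancing time (a new reading comes with each control period).
- capture(name): name is "scene" or "top" or "wrist"; returns a dict with "color" (384x512x3 uint8, red, green, blue), "fx", "fy", "cx", "cy" (pixels), "distortion" ([k1, k2, p1, p2, k3] as OpenCV has them; the pictures are not rectified), "view" (4x4, takes a point from world to camera coordinates). Camera axes: x right, y down, z forward; pixel columns grow to the right and rows downward; lengths in m; the calibration is good to about 2 mm. A picture is of the moment at which its call begins. There is no depth.
- sign_off(): hands the job in; it is judged then, once.
Trained networks look in a picture, given as the dict that the camera call returned (one of the last four; its "shot" number tells which), for a name from the list of things; names that differ only in an ending like _2 or _b are one class to them, and where a whole thing is asked for, a point or a joint stands for the part that bears it (a point fixed in the world has none). Each returns a list of dicts, best first, with "p" (0 to 1); they miss things now and then, are a little off and sometimes report something else, mostly with a low value. They report only what shows in the picture. A call takes as long as a camera call. They do not tell look-alikes from the thing itself.
- cut_out(picture, query): "mask" (384x512 bool, what is visible of it).
- landmark_of(picture, query): "centre" ([x, y, z] in m, in the coordinates of the camera as it stood for that picture, good to about 4 mm: a listed point, or the origin of a listed thing).
The state is a dict: "time": time; "qpos": joint angles; "dq": joint speeds; "tau": joint torques, N m; "position": TCP position; "tcp_rot": TCP orientation; "contact_force": force on the tool from outside, world axes, zero at the start; "moment": the same for the moment, N m; "finger_gap": finger opening in m; "grip_force": force on a finger pad.
Only numpy, scipy, OpenCV 4.12 (cv2) and the standard library are available. Lean on these libraries where they do the work, as an engineer would, in place of code of your own. Each camera call takes 0.05 s, during which the arm holds its last target. There are 200 camera calls.

## Working session

There is one attempt and no reset: what is moved stays moved. The work goes in short steps, Python scripts to look and compute and a tool call to move; the robot and the scene stay as the last step left them, time stands still between calls to the robot, and variables do not carry over. Pictures are saved under pics/ and viewed, at most 14 in all, crops included, and the job is handed in when it is done.

Besides the shell and the picture viewer there is one more tool, called as name(argument=value, ...) on one line, values as JSON. apply_moves: Moves the arm, as the interface text tells. Scaled input: -1 to 1 covers 1000 mm each way for a shift and 90 degrees each way for a turn. Its arguments: {"type":"object","properties":{"motion":{"type":"array"},"grip":{"type":"number"}},"required":["motion"]}

```bash
mkdir -p pics; cat > h.py <<'E'
from plant import *
import numpy as np, cv2
def save(c,n,crop=None,s=1):
    im=c["color"][:,:,::-1]
    if crop: im=im[crop[1]:crop[3],crop[0]:crop[2]]
    cv2.imwrite("pics/"+n+".png",cv2.resize(im,None,fx=s,fy=s,interpolation=cv2.INTER_CUBIC))
def w(c,p):
    return (np.linalg.inv(c["view"])@np.append(p,1))[:3]
def K(c): return np.array([[c["fx"],0,c["cx"]],[0,c["fy"],c["cy"]],[0,0,1.]])
def px(c,P):
    V=c["view"]; return cv2.projectPoints(np.float64(P).reshape(-1,1,3),cv2.Rodrigues(V[:3,:3])[0],V[:3,3],K(c),np.array(c["distortion"],float))[0].reshape(-1,2)
def onz(c,uv,z):
    n=cv2.undistortPoints(np.float64(uv).reshape(-1,1,2),K(c),np.array(c["distortion"],float)).reshape(-1,2)
    Vi=np.linalg.inv(c["view"]); o=Vi[:3,3]; d=np.c_[n,np.ones(len(n))]@Vi[:3,:3].T
    return o+d*((z-o[2])/d[:,2])[:,None]
E
python3 - <<'E'
from h import *
names="core_stand core_wide core_thick core_small clip dish v_rest winder bottle caliper".split()
ims=[]
for n in("scene","top"):
    c=capture(n); ims.append(c["color"])
    print(n,np.round(np.linalg.inv(c["view"])[:3,3],3), np.round(c["view"][2,:3],2),round(c["fx"]))
    for q in names:
        r=landmark_of(c,q); print(q,[(round(d["p"],2),np.round(w(c,d["centre"]),3).tolist(),px(c,w(c,d["centre"])).round().tolist()[0]) for d in r[:3]])
    save(c,n,s=1.5)
s=sense();print(s["time"],s["finger_gap"],s["tcp_rot"],s["position"])
E
```

```text
scene [1.102 0.327 0.924] [-0.49 -0.34 -0.8 ] 469
core_stand [(0.67, [0.67, 0.258, 0.005], [348.0, 297.0]), (0.58, [0.624, -0.029, 0.003], [252.0, 215.0])]
core_wide [(0.92, [0.623, -0.061, 0.098], [241.0, 184.0])]
core_thick [(0.85, [0.809, 0.109, 0.025], [253.0, 305.0]), (0.82, [0.484, 0.143, 0.027], [347.0, 206.0]), (0.63, [0.618, -0.026, 0.106], [255.0, 188.0])]
core_small [(0.61, [0.615, 0.028, 0.115], [276.0, 197.0]), (0.61, [0.746, 0.037, 0.02], [243.0, 265.0]), (0.53, [0.616, 0.143, 0.022], [318.0, 247.0])]
clip [(0.37, [0.634, -0.115, 0.132], [218.0, 166.0])]
dish [(0.92, [0.451, -0.034, 0.002], [292.0, 168.0])]
v_rest [(0.86, [0.488, -0.321, 0.001], [196.0, 127.0])]
winder [(0.95, [0.471, 0.283, -0.001], [400.0, 238.0])]
bottle [(0.92, [0.671, 0.256, 0.003], [347.0, 297.0])]
caliper [(0.68, [0.679, -0.3, 0.002], [153.0, 176.0])]
top [ 0.372 -0.016  1.167] [ 0.23  0.01 -0.97] 466
core_stand [(0.91, [0.617, -0.03, 0.002], [264.0, 203.0]), (0.61, [0.487, -0.315, 0.004], [379.0, 256.0])]
core_wide [(0.58, [0.618, -0.057, 0.101], [276.0, 194.0])]
core_thick [(0.72, [0.808, 0.113
[... 211 characters left out ...]
39.0, 153.0]), (0.44, [0.612, 0.144, 0.022], [195.0, 202.0])]
clip [(0.58, [0.634, -0.107, 0.133], [299.0, 184.0])]
dish [(0.82, [0.453, -0.026, 0.002], [262.0, 268.0])]
v_rest [(0.57, [0.486, -0.313, -0.001], [378.0, 257.0])]
winder [(0.71, [0.471, 0.287, 0.002], [136.0, 259.0])]
bottle [(0.69, [0.667, 0.262, -0.0], [151.0, 183.0]), (0.48, [0.679, -0.3, -0.002], [369.0, 181.0])]
caliper [(0.72, [0.486, -0.311, 0.002], [377.0, 256.0]), (0.56, [0.674, -0.3, 0.002], [370.0, 183.0])]
1.1 0.0855010864348856 [[ 9.31684052e-01  3.63269635e-01  3.49675493e-06]
 [ 3.63269635e-01 -9.31684051e-01  3.09887877e-05]
 [ 1.45151564e-05 -2.76014944e-05 -1.00000000e+00]] [ 0.20887196 -0.53569986  0.2312947 ]
```

View pics/scene.png

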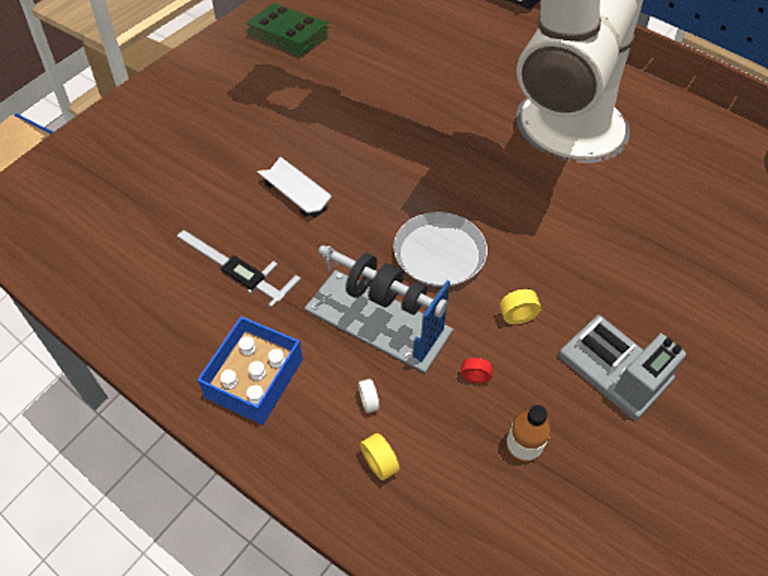

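View pics/top.png

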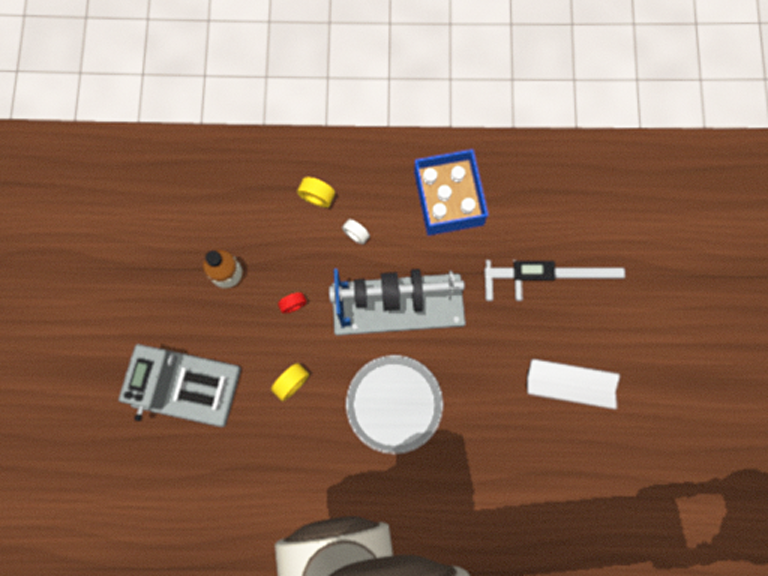

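The pictures show the stand (scene 380,300) with the wide core foremost (362,274), then the thick (386,285), then the small one at the plate (413,298). The clip is at (326,256), dish at (440,248), V-channel at (297,186) and winder at (625,360). Look-alikes are red (477,371), white (368,395), and yellow (520,306) and (380,456). Only the dark rings on the spindle fit the description. Next I'll fit the yaws from masks and confirm with a crop.

```bash
cat > fit.py <<'E'
from h import *
from scipy.optimize import minimize
def box(x0,x1,y0,y1,z0,z1): return np.array([[x,y,z] for x in(x0,x1) for y in(y0,y1) for z in(z0,z1)],float)/1000
M={"core_stand":[box(-45,45,-110,110,0,10),box(-35,35,87,97,0,135),box(-7,7,-105,87,108,122)],
"v_rest":[box(-27,27,-70,70,0,27)],
"winder":[box(-50,50,-52,103,0,20),box(-40,40,53,103,0,88)]}
def render(c,parts,p):
    m=np.zeros((384*4,512*4),np.uint8); R=np.array([[np.cos(p[2]),-np.sin(p[2]),0],[np.sin(p[2]),np.cos(p[2]),0],[0,0,1]])
    for b in parts:
        q=px(c,b@R.T+[p[0],p[1],0]); cv2.fillConvexPoly(m,cv2.convexHull((q*4+1.5).round().astype(np.int32)),255)
    return cv2.resize(m,(512,384),interpolation=cv2.INTER_AREA)/255.
def fit(views,name,p0):
    def f(p):
        s=0
        for c,m,ig in views:
            r=render(c,M[name],p); s+=(np.abs(r-m)*~ig).sum()/m.sum()
        return s
    best=min((minimize(f,[p0[0],p0[1],a],method="Nelder-Mead",options=dict(initial_simplex=[[p0[0],p0[1],a],[p0[0]+.01,p0[1],a],[p0[0],p0[1]+.01,a],[p0[0],p0[1],a+.1]])) for a in(-.2,0,.2)),key=lambda r:r.fun)
    return best.x,best.fun
E
python3 - <<'E'
from fit import *
cs=[capture("scene"),capture("top")]
save(cs[0],"crop",(190,150,330,260),5)
for n,p in(("core_stand",(.617,-.03)),("v_rest",(.487,-.316)),("winder",(.471,.285))):
    v=[]
    for c in cs:
        r=cut_out(c,n); uv=px(c,[p[0],p[1],.03])[0]
        r=[d for d in r if abs(np.argwhere(d["mask"]).mean(0)[::-1]-uv).max()<40]
        if not r: print("no",n); continue
        ig=np.zeros((384,512),bool)
        if n=="core_stand":
            for q in("core_wide","core_thick","core_small","clip"):
                for d in cut_out(c,q): ig|=d["mask"]
            ig=cv2.dilate(ig.astype(np.uint8),np.ones((3,3)))>0
        v.append((c,r[0]["mask"],ig))
    for vv in (v,v[:1],v[1:]):
        x,e=fit(vv,n,p); print(n,x[:2].round(4),np.degrees(x[2]).round(2),round(e,3))
E
```

```text
core_stand [ 0.6182 -0.032 ] 5.08 0.137
core_stand [ 0.6191 -0.0341] 5.02 0.063
core_stand [ 0.6173 -0.0305] 5.12 0.054
v_rest [ 0.4878 -0.3169] -9.17 0.268
v_rest [ 0.4868 -0.3181] -8.76 0.197
v_rest [ 0.4879 -0.3176] -9.33 0.064
winder [0.4681 0.2858] -11.06 0.159
winder [0.4692 0.2855] -10.63 0.075
winder [0.4683 0.2877] -11.02 0.077
```

View pics/crop.png

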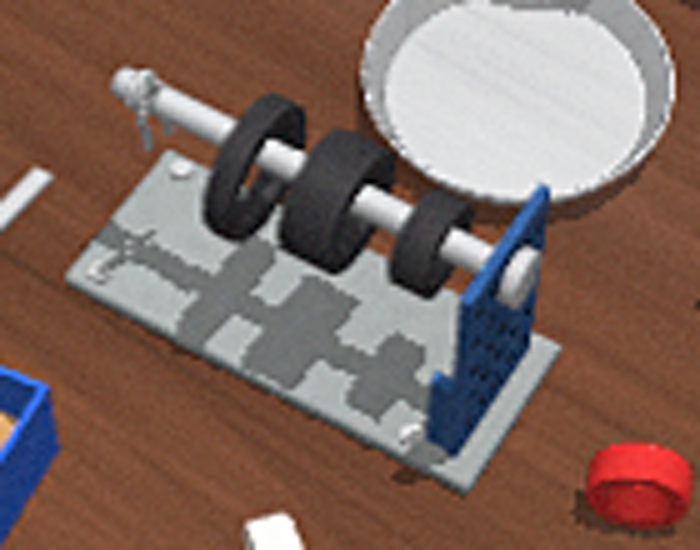

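The crop confirms it: wide core at (255,165), thick at (340,200), and the dark small core by the blue plate at (430,245). I'll move above the clip.

apply_moves(motion=[[[0, 0, 0, 0, 0, 0.09], [0, 0, 0, 0, 0, 0.09], [0.038, -0.032, 0, 0, 0, 0], [0.038, -0.032, 0, 0, 0, 0], [0.038, -0.032, 0, 0, 0, 0]]], grip=-0.2)

```text
time: 2.52
position: [0.3147, -0.4289, 0.2314]
tcp_rot: [[0.996, 0.088, 0.0], [0.088, -0.996, -0.0], [0.0, 0.0, -1.0]]
contact_force: [0.8, -0.5, -0.0]
finger_gap: 0.051
grip_force: 0.0
```

apply_moves(motion=[[[0.038, -0.032, 0, 0, 0, 0], [0.038, -0.032, 0, 0, 0, 0], [0.038, -0.032, 0, 0, 0, 0], [0.038, -0.032, 0, 0, 0, 0], [0.038, -0.032, 0, 0, 0, 0]]])

```text
time: 3.15
position: [0.49, -0.2524, 0.2315]
tcp_rot: [[0.996, 0.089, 0.0], [0.089, -0.996, -0.0], [0.0, 0.0, -1.0]]
contact_force: [0.4, -0.9, 0.1]
finger_gap: 0.0512
grip_force: 0.0
```

apply_moves(motion=[[[0.038, -0.032, 0, 0, 0, 0], [0.038, -0.032, 0, 0, 0, 0], [0.038, -0.032, 0, 0, 0, 0], [0.0, 0, 0, 0, 0, 0]]])

```text
time: 3.65
position: [0.5954, -0.1453, 0.2311]
tcp_rot: [[0.996, 0.093, 0.0], [0.093, -0.996, 0.001], [0.0, -0.001, -1.0]]
contact_force: [-0.6, 0.7, -0.0]
finger_gap: 0.051
grip_force: 0.0
```

```bash
cat >> h.py <<'E'
def plan(x,y,z,yaw):
    s=sense(); R=np.array(s["tcp_rot"]); p=np.array(s["position"])
    y0=np.degrees(np.arctan2(R[1,0],R[0,0])); t=-(yaw-y0)
    a=np.radians(yaw); Rn=np.array([[np.cos(a),np.sin(a),0],[np.sin(a),-np.cos(a),0],[0,0,-1]])
    print("at",p.round(4),"yaw",y0.round(2),"z",R[:,2].round(3),"gap",round(s["finger_gap"],4),"t",s["time"])
    print(" turn %.3f"%(t/90),"shift after turn",(Rn.T@(np.array([x,y,z])-p)).round(4),"before",(R.T@(np.array([x,y,z])-p)).round(4))
E
python3 - <<'E'
from h import *
c=capture("wrist"); save(c,"w1",s=1.5)
print(np.round(np.linalg.inv(c["view"]),3))
for q in("clip","core_wide","core_thick","core_small","core_stand"):
    print(q,[(round(d["p"],2),np.round(w(c,d["centre"]),4).tolist()) for d in landmark_of(c,q)[:2]])
plan(.626,-.116,.127,5.1)
E
```

```text
[[ 0.094 -0.949 -0.301  0.673]
 [-0.996 -0.09  -0.027 -0.139]
 [-0.001  0.303 -0.953  0.374]
 [ 0.     0.     0.     1.   ]]
clip [(0.76, [0.6355, -0.1119, 0.1302])]
core_wide [(0.92, [0.6216, -0.0637, 0.1014])]
core_thick [(0.79, [0.616, -0.0186, 0.1]), (0.41, [0.6805, -0.3029, 0.0008])]
core_small [(0.69, [0.6114, 0.024, 0.1055]), (0.64, [0.4525, -0.0297, 0.0014])]
core_stand [(0.63, [0.6138, -0.0317, -0.0035])]
at [ 0.5933 -0.149   0.2314] yaw 5.01 z [-0. -0. -1.] gap 0.0509 t 3.95
 turn -0.001 shift after turn [ 0.0355 -0.0299  0.1044] before [ 0.0355 -0.03    0.1044]
```

View pics/w1.png

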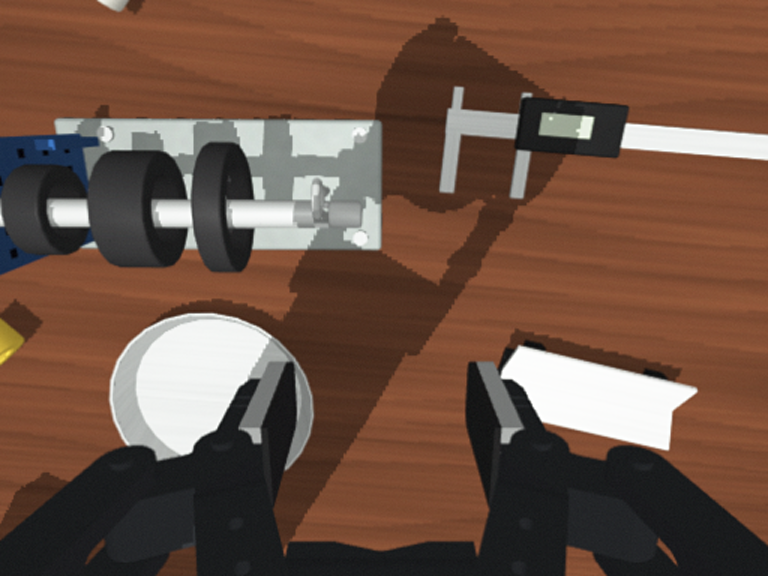

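```bash
python3 - <<'E'
from h import *
c=capture("wrist"); save(c,"w2",(150,90,260,190),7)
V=np.array([-.0885,.996]);X=np.array([.996,.0885]);o=np.array([.618,-.032])
for nm,y,z in(("end",-105,115),("hole",-85,122),("small",55,115)):
    print(nm,(px(c,np.append(o+V*y/1000,z/1000))[0]-[150,90])*7)
for x in(-12,0,12): print(x,(px(c,np.append(o+V*-.085+X*x/1000,.134))[0]-[150,90])*7)
E
```

```text
end [630.94386494 342.64221804]
hole [437.1021672  353.79181272]
small [-864.48109098  342.07575665]
-12 [427.95885811 491.84988642]
0 [423.41504888 374.27649531]
12 [418.72111063 253.08136795]
```

View pics/w2.png

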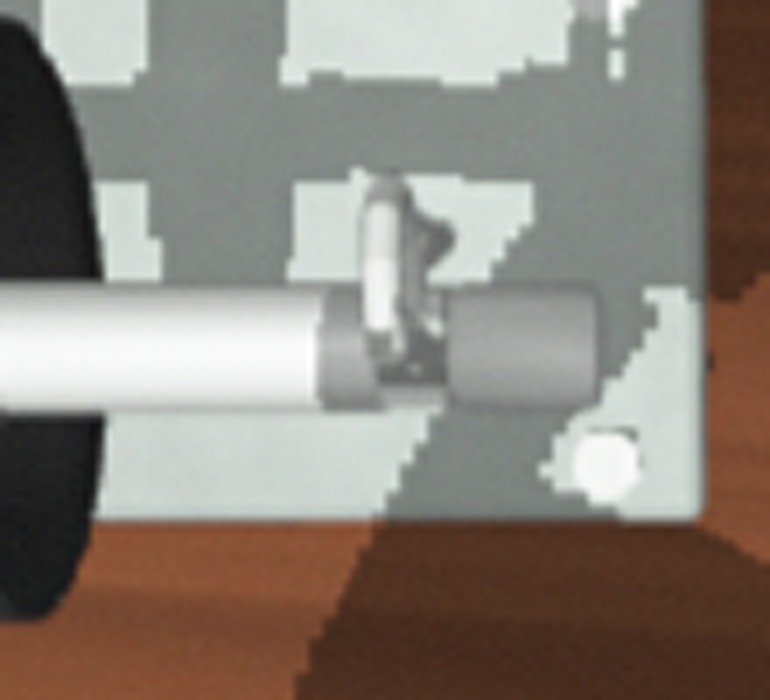

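The spindle end lies 3 mm further +y than my fit, and the clip loop is centred about 8 mm to +x of the axis (crop 385,260). I'll go down on the loop with a narrower opening.

```bash
python3 - <<'E'
from h import *
plan(.6335,-.113,.126,5.1)
E
```

```text
at [ 0.5934 -0.1489  0.2314] yaw 5.01 z [-0. -0. -1.] gap 0.0513 t 4.0
 turn -0.001 shift after turn [ 0.0432 -0.0322  0.1054] before [ 0.0431 -0.0323  0.1054]
```

apply_moves(motion=[[[0.022, -0.016, 0, 0, 0, 0], [0.021, -0.016, 0, 0, 0, 0], [0, 0, 0.03, 0, 0, 0], [0, 0, 0.02, 0, 0, 0], [0, 0, 0, 0, 0, 0]]], grip=0.4)

```text
time: 4.62
position: [0.6321, -0.1123, 0.1789]
tcp_rot: [[0.996, 0.088, -0.005], [0.088, -0.996, 0.002], [-0.004, -0.002, -1.0]]
contact_force: [-0.2, 0.4, -0.6]
finger_gap: 0.0254
grip_force: 0.0
```

```bash
python3 - <<'E'
from h import *
c=capture("wrist"); save(c,"w3",(150,130,350,280),4)
plan(.6335,-.113,.126,5.1)
E
```

```text
at [ 0.6331 -0.1126  0.1806] yaw 5.05 z [-0.002  0.001 -1.   ] gap 0.0255 t 4.675
 turn -0.001 shift after turn [0.0003 0.0005 0.0546] before [0.0004 0.0005 0.0546]
```

View pics/w3.png

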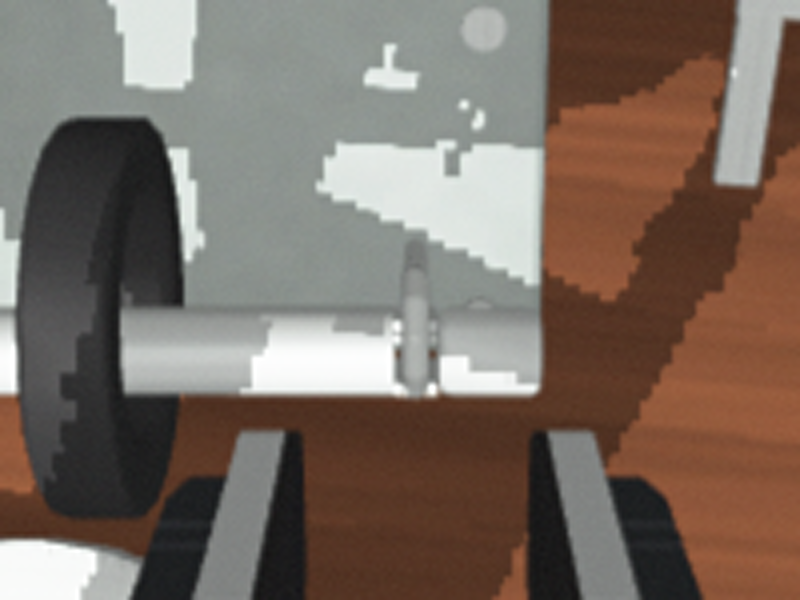

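The clip (417,330) lies midway between the fingers (302 and 530). I'll descend, close and pull up.

apply_moves(motion=[[[0, 0, 0.025, 0, 0, 0], [0, 0, 0.02, 0, 0, 0], [0, 0, 0.009, 0, 0, 0], [0, 0, 0, 0, 0, 0]]])

```text
time: 5.18
position: [0.6336, -0.1122, 0.1268]
tcp_rot: [[0.996, 0.089, -0.001], [0.089, -0.996, 0.0], [-0.001, -0.001, -1.0]]
contact_force: [-0.1, -0.3, 0.8]
finger_gap: 0.0252
grip_force: 0.0
```

apply_moves(motion=[[[0, 0, 0, 0, 0, 0], [0, 0, 0, 0, 0, 0], [0, 0, 0, 0, 0, 0], [0, 0, 0, 0, 0, 0]]], grip=1)

```text
time: 5.68
position: [0.6345, -0.1126, 0.1282]
tcp_rot: [[0.996, 0.089, 0.002], [0.089, -0.996, -0.001], [0.002, 0.001, -1.0]]
contact_force: [0.6, -1.7, 2.5]
finger_gap: 0.0014
grip_force: 58.9
```

apply_moves(motion=[[[0, 0, -0.01, 0, 0, 0], [0, 0, -0.02, 0, 0, 0], [0, 0, -0.03, 0, 0, 0], [0, 0, -0.03, 0, 0, 0], [0, 0, -0.02, 0, 0, 0]]])

```text
time: 6.3
position: [0.6341, -0.1122, 0.2394]
tcp_rot: [[0.996, 0.089, 0.001], [0.089, -0.996, -0.0], [0.001, 0.001, -1.0]]
contact_force: [1.1, -0.2, 0.5]
finger_gap: 0.0013
grip_force: 59.2
```

```bash
python3 - <<'E'
from h import *
c=capture("scene"); save(c,"s3",(170,80,320,200),5)
print([(round(d["p"],2),np.round(w(c,d["centre"]),4).tolist()) for d in landmark_of(c,"clip")[:2]])
plan(.452,-.03,.1,5.1)
E
```

```text
[(0.38, [0.633, -0.115, 0.2401])]
at [ 0.6351 -0.1126  0.2404] yaw 5.1 z [ 0.004 -0.002 -1.   ] gap 0.0014 t 6.4
 turn 0.000 shift after turn [-0.175  -0.0986  0.1404] before [-0.1756 -0.0989  0.1395]
```

View pics/s3.png

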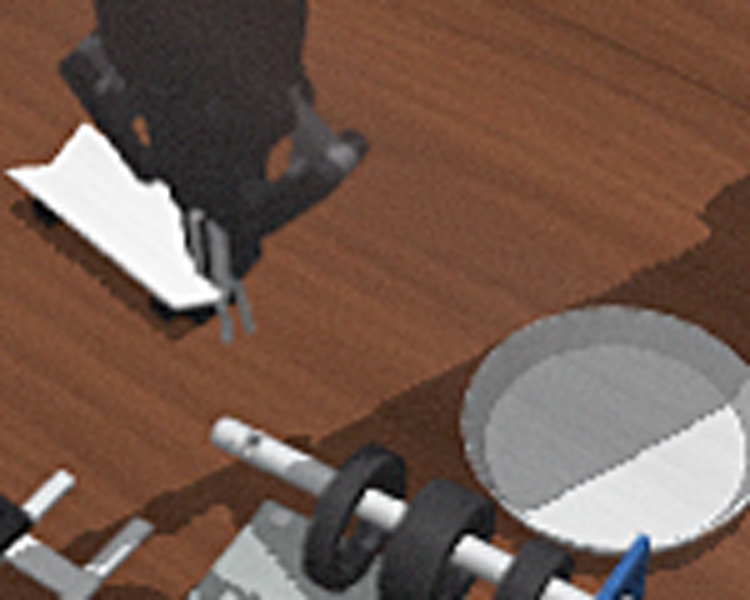

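The clip is held, with its legs hanging below the fingers at (235,320), and the spindle hole is free. I'll carry it over the dish and tilt it.

apply_moves(motion=[[[-0.035, -0.02, 0.005, 0, 0, 0], [-0.035, -0.02, 0.015, 0, 0, 0], [-0.035, -0.02, 0.015, 0, 0, 0], [-0.035, -0.02, 0.015, 0, 0, 0], [-0.035, -0.018, 0.01, 0, 0, 0]]])

```text
time: 7.02
position: [0.4483, -0.0292, 0.175]
tcp_rot: [[0.996, 0.089, -0.004], [0.089, -0.996, 0.001], [-0.003, -0.002, -1.0]]
contact_force: [-0.0, 0.6, 0.4]
finger_gap: 0.0012
grip_force: 59.3
```

apply_moves(motion=[[[0, 0, 0, -0.1, 0, 0], [0, 0, 0, -0.1, 0, 0], [0, 0, 0, -0.1, 0, 0], [0, 0, 0, -0.1, 0, 0], [0, 0, 0, -0.1, 0, 0]]])

```text
time: 7.65
position: [0.4504, -0.0298, 0.1768]
tcp_rot: [[0.996, 0.064, 0.064], [0.09, -0.701, -0.708], [-0.0, 0.711, -0.704]]
contact_force: [0.5, -0.2, -0.8]
finger_gap: 0.0017
grip_force: 59.2
```

```bash
python3 - <<'E'
from h import *
plan(.452,-.031,.039,5.1); s=sense();print(np.round(s["qpos"],1),np.round(s["tcp_rot"],3))
c=capture("scene")
print([(round(d["p"],2),np.round(w(c,d["centre"]),4).tolist()) for d in landmark_of(c,"clip")[:2]])
E
```

```text
at [ 0.4504 -0.0298  0.1768] yaw 5.17 z [ 0.064 -0.708 -0.704] gap 0.0017 t 7.65
 turn 0.001 shift after turn [0.0015 0.0013 0.1378] before [ 0.0016 -0.097   0.0979]
[  8.6   3.2 115.5 -48.1  72.5 113.4] [[ 0.996  0.064  0.064]
 [ 0.09  -0.701 -0.708]
 [-0.     0.711 -0.704]]
[]
```

apply_moves(motion=[[[0, -0.026, 0.026, 0, 0, 0], [0, -0.026, 0.026, 0, 0, 0], [0, -0.026, 0.026, 0, 0, 0], [0, -0.017, 0.017, 0, 0, 0], [0, 0, 0, 0, 0, 0]]])

```text
time: 8.38
position: [0.4492, -0.031, 0.0415]
tcp_rot: [[0.996, 0.065, 0.058], [0.087, -0.705, -0.704], [-0.005, 0.706, -0.708]]
contact_force: [-0.8, -0.2, 0.4]
finger_gap: 0.0013
grip_force: 59.3
```

apply_moves(motion=[[[0, 0, 0, 0, 0, 0], [0, 0, 0, 0, 0, 0], [0, 0, 0, 0, 0, 0], [0, 0, 0, 0, 0, 0]]], grip=0.4)

```text
time: 8.88
position: [0.4512, -0.0301, 0.0434]
tcp_rot: [[0.996, 0.062, 0.064], [0.089, -0.704, -0.704], [0.001, 0.707, -0.707]]
contact_force: [0.0, 0.4, 0.2]
finger_gap: 0.0257
grip_force: 0.0
```

apply_moves(motion=[[[0, 0, -0.01, 0, 0, 0], [0, 0, -0.03, 0, 0, 0], [0, 0, -0.04, 0, 0, 0], [0, 0, -0.05, 0, 0, 0], [0, 0, -0.05, 0, 0, 0]]])

```text
time: 9.5
position: [0.4391, 0.0981, 0.1718]
tcp_rot: [[0.996, 0.063, 0.063], [0.089, -0.705, -0.704], [0.0, 0.707, -0.708]]
contact_force: [0.8, 0.1, 0.5]
finger_gap: 0.0258
grip_force: 0.0
```

```bash
python3 - <<'E'
from h import *
plan(.452,-.031,.039,5.1); s=sense()
for n in("scene","top"):
    c=capture(n)
    print([(round(d["p"],2),np.round(w(c,d["centre"]),4).tolist()) for d in landmark_of(c,"clip")[:2]])
    if n=="scene": save(c,"s4",(210,80,360,220),4)
E
```

```text
at [0.4391 0.0981 0.1718] yaw 5.13 z [ 0.063 -0.704 -0.708] gap 0.0258 t 9.5
 turn 0.000 shift after turn [0.0014 0.1298 0.1328] before [ 0.0013 -0.002   0.1857]
[(0.5, [0.451, -0.0131, 0.0068])]
[(0.64, [0.4498, -0.003, 0.0074]), (0.57, [0.676, -0.2964, 0.003])]
```

View pics/s4.png

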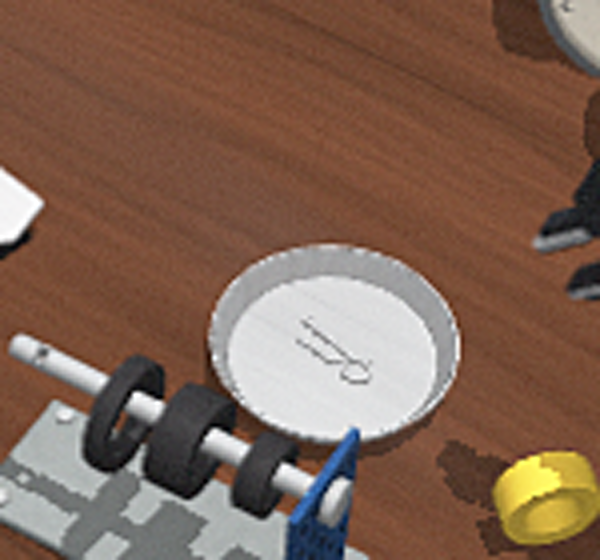

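The clip lies in the dish (335,350), let go. Next the wide core: untilt, lift, yaw to 95° and fly above it.

apply_moves(motion=[[[0, 0, -0.02, 0.1, 0, 0], [0, 0, -0.02, 0.1, 0, 0], [0, 0, -0.02, 0.1, 0, 0], [0, 0, -0.01, 0.1, 0, 0], [0, 0, 0, 0.1, 0, 0]]], grip=-1)

```text
time: 10.32
position: [0.4361, 0.1341, 0.2278]
tcp_rot: [[0.996, 0.088, 0.0], [0.088, -0.996, 0.005], [0.001, -0.005, -1.0]]
contact_force: [-0.4, -0.0, -0.3]
finger_gap: 0.0853
grip_force: 0.0
```

apply_moves(motion=[[[0, 0, 0, 0, 0, -0.1], [0, 0, 0, 0, 0, -0.1], [0, 0, 0, 0, 0, -0.1], [0, 0, 0, 0, 0, -0.1], [0, 0, 0, 0, 0, -0.1]]])

```text
time: 10.95
position: [0.435, 0.1336, 0.2259]
tcp_rot: [[0.639, 0.769, -0.004], [0.769, -0.639, -0.0], [-0.003, -0.003, -1.0]]
contact_force: [0.0, 0.4, -0.2]
finger_gap: 0.0857
grip_force: 0.0
```

apply_moves(motion=[[[0, 0, 0, 0, 0, -0.1], [0, 0, 0, 0, 0, -0.1], [0, 0, 0, 0, 0, -0.1], [0, 0, 0, 0, 0, -0.1], [0, 0, 0, 0, 0, -0.1]]])

```text
time: 11.58
position: [0.435, 0.1336, 0.2259]
tcp_rot: [[-0.092, 0.996, -0.004], [0.996, 0.092, -0.0], [-0.0, -0.004, -1.0]]
contact_force: [-0.1, -0.3, 0.2]
finger_gap: 0.0855
grip_force: 0.0
```

apply_moves(motion=[[[-0.035, 0.033, 0, 0, 0, 0], [-0.035, 0.033, 0, 0, 0, 0], [-0.035, 0.033, 0, 0, 0, 0], [-0.035, 0.033, 0, 0, 0, 0], [-0.035, 0.033, 0, 0, 0, 0]]])

```text
time: 12.2
position: [0.6158, -0.0272, 0.2256]
tcp_rot: [[-0.087, 0.996, -0.004], [0.996, 0.087, 0.001], [0.001, -0.004, -1.0]]
contact_force: [0.2, -0.1, 0.3]
finger_gap: 0.0854
grip_force: 0.0
```

```bash
python3 - <<'E'
from h import *
plan(.621,-.064,.2,95.1); s=sense();print(np.round(s["qpos"],1))
c=capture("wrist"); save(c,"w5",s=1.5)
for q in("core_wide","core_thick","core_small","core_stand"):
    print(q,[(round(d["p"],2),np.round(w(c,d["centre"]),4).tolist()) for d in landmark_of(c,q)[:2]])
E
```

```text
at [ 0.6158 -0.0272  0.2256] yaw 95.0 z [-0.004  0.001 -1.   ] gap 0.0854 t 12.2
 turn -0.001 shift after turn [-0.0371  0.0019  0.0256] before [-0.0372  0.002   0.0255]
[-13.7  15.5  84.6  -0.   80.  -18.7]
core_wide [(0.68, [0.6212, -0.0629, 0.1013])]
core_thick [(0.95, [0.808, 0.1101, 0.0293]), (0.64, [0.6174, -0.0179, 0.103])]
core_small [(0.86, [0.6118, 0.0273, 0.1055]), (0.72, [0.7385, 0.0387, 0.0249])]
core_stand [(0.9, [0.6177, -0.0299, -0.0039])]
```

View pics/w5.png

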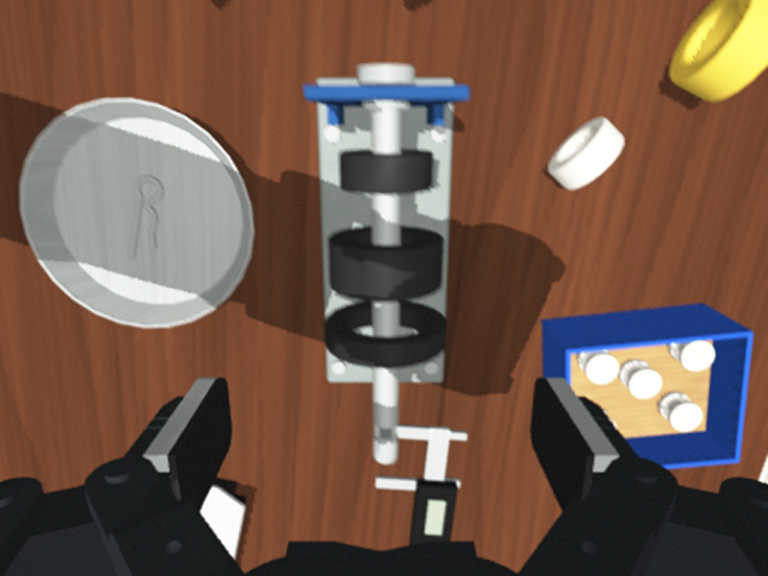

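The wrist picture shows wide (385,333), thick (385,265), small (387,170) and the spindle centred between the fingers, which agrees with the numbers. I'll go down over the wide core.

apply_moves(motion=[[[-0.018, 0.002, 0, 0, 0, 0], [-0.019, 0, 0, 0, 0, 0], [0, 0, 0.03, 0, 0, 0], [0, 0, 0.04, 0, 0, 0], [0, 0, 0.04, 0, 0, 0]]])

```text
time: 13.08
position: [0.6214, -0.063, 0.1173]
tcp_rot: [[-0.088, 0.996, 0.001], [0.996, 0.088, -0.001], [-0.001, 0.001, -1.0]]
contact_force: [-0.2, -0.9, -0.5]
finger_gap: 0.0852
grip_force: 0.0
```

apply_moves(motion=[[[0, 0, 0.025, 0, 0, 0], [0, 0, 0.013, 0, 0, 0], [0, 0, 0, 0, 0, 0]]])

```text
time: 13.45
position: [0.621, -0.0622, 0.0795]
tcp_rot: [[-0.089, 0.996, -0.001], [0.996, 0.089, 0.0], [0.0, -0.001, -1.0]]
contact_force: [0.6, 0.3, -0.1]
finger_gap: 0.0855
grip_force: 0.0
```

apply_moves(motion=[[[0, 0, 0, 0, 0, 0], [0, 0, 0, 0, 0, 0], [0, 0, 0, 0, 0, 0], [0, 0, 0, 0, 0, 0]]], grip=1)

```text
time: 13.95
position: [0.6229, -0.0624, 0.0821]
tcp_rot: [[-0.089, 0.996, 0.004], [0.996, 0.089, -0.001], [-0.002, 0.004, -1.0]]
contact_force: [-0.3, -0.7, 6.6]
finger_gap: 0.0664
grip_force: 67.2
```

apply_moves(motion=[[[0, 0, -0.007, 0, 0, 0], [0, 0, -0.008, 0, 0, 0], [0, 0, 0, 0, 0, 0]]])

```text
time: 14.32
position: [0.6219, -0.0619, 0.0958]
tcp_rot: [[-0.089, 0.996, 0.001], [0.996, 0.089, -0.0], [-0.0, 0.001, -1.0]]
contact_force: [-1.0, 0.4, -1.4]
finger_gap: 0.0666
grip_force: 67.1
```

```bash
python3 - <<'E'
from h import *
plan(.621,-.0635,.093,95.1)
c=capture("scene"); save(c,"s6",(190,100,310,200),5)
for q in("core_wide",):
    print(q,[(round(d["p"],2),np.round(w(c,d["centre"]),4).tolist()) for d in landmark_of(c,q)[:2]])
E
```

```text
at [ 0.6219 -0.0619  0.0958] yaw 95.1 z [ 0.001 -0.    -1.   ] gap 0.0666 t 14.325
 turn 0.000 shift after turn [-0.0015 -0.001   0.0028] before [-0.0015 -0.001   0.0028]
core_wide [(0.56, [0.6228, -0.0593, 0.1095])]
```

View pics/s6.png

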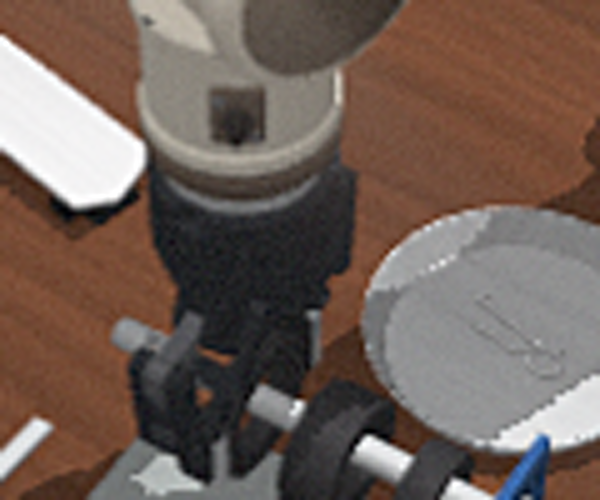

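The wide core is held around its rim at (275,380). I'll slide it off the free end and lift.

apply_moves(motion=[[[-0.015, 0, 0, 0, 0, 0], [-0.025, 0, 0, 0, 0, 0], [-0.025, 0, 0, 0, 0, 0], [-0.025, 0, 0, 0, 0, 0], [-0.025, 0, 0, 0, 0, 0]]])

```text
time: 15.05
position: [0.6316, -0.1787, 0.0949]
tcp_rot: [[-0.088, 0.996, 0.0], [0.996, 0.088, -0.0], [-0.0, 0.0, -1.0]]
contact_force: [0.1, -0.2, -0.8]
finger_gap: 0.0667
grip_force: 67.1
```

apply_moves(motion=[[[0, 0, -0.02, 0, 0, 0], [0, 0, -0.04, 0, 0, 0], [0, 0, -0.02, 0, 0, 0], [0, 0, 0, 0, 0, 0.08], [0, 0, 0, 0, 0, 0.08]]])

```text
time: 15.68
position: [0.6318, -0.1759, 0.1757]
tcp_rot: [[0.165, 0.986, 0.001], [0.986, -0.165, -0.0], [-0.0, 0.001, -1.0]]
contact_force: [-0.4, 0.1, -1.6]
finger_gap: 0.0666
grip_force: 67.3
```

```bash
python3 - <<'E'
from h import *
plan(.482,-.35,.12,80.8)
for n in("scene","top"):
    c=capture(n)
    for q in("core_wide","core_thick"):
        print(q,[(round(d["p"],2),np.round(w(c,d["centre"]),4).tolist()) for d in landmark_of(c,q)])
    if n=="scene": save(c,"s7",(150,60,310,200),5)
E
```

```text
at [ 0.6318 -0.1759  0.1757] yaw 80.51 z [ 0.001 -0.    -1.   ] gap 0.0666 t 15.675
 turn -0.003 shift after turn [-0.1958 -0.1201  0.0557] before [-0.1964 -0.1191  0.0556]
core_wide [(0.75, [0.6335, -0.1713, 0.1891])]
core_thick [(0.94, [0.6157, -0.0236, 0.103]), (0.88, [0.8091, 0.1099, 0.0266]), (0.77, [0.4841, 0.1415, 0.0267])]
core_wide [(0.7, [0.4518, -0.0249, 0.0012]), (0.16, [0.613, 0.0289, 0.1071])]
core_thick [(0.73, [0.8103, 0.1108, 0.032]), (0.63, [0.6122, -0.0185, 0.1066]), (0.63, [0.4789, 0.1415, 0.0317])]
```

View pics/s7.png

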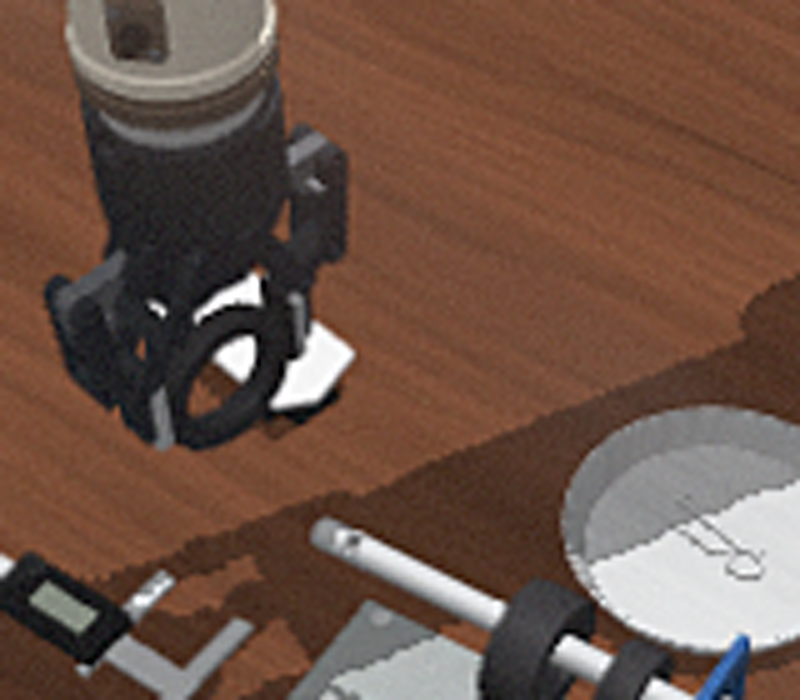

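The wide core is held upright clear of the spindle (230,375). I'll carry it to the far slot of the V-channel.

apply_moves(motion=[[[-0.039, -0.024, 0, 0, 0, 0], [-0.039, -0.024, 0, 0, 0, 0], [-0.039, -0.024, 0, 0, 0, 0], [-0.039, -0.024, 0.02, 0, 0, 0], [-0.04, -0.024, 0.03, 0, 0, 0]]])

```text
time: 16.6
position: [0.4813, -0.3522, 0.1258]
tcp_rot: [[0.16, 0.987, 0.002], [0.987, -0.16, -0.003], [-0.002, 0.003, -1.0]]
contact_force: [-0.2, 0.2, -0.9]
finger_gap: 0.0667
grip_force: 67.4
```

apply_moves(motion=[[[0, 0, 0, 0, 0, 0], [0, 0, 0, 0, 0, 0]]])

```text
time: 16.85
position: [0.4819, -0.3503, 0.1252]
tcp_rot: [[0.161, 0.987, 0.001], [0.987, -0.161, 0.0], [0.0, 0.001, -1.0]]
contact_force: [0.4, 0.1, -1.9]
finger_gap: 0.0664
grip_force: 67.5
```

```bash
python3 - <<'E'
from h import *
plan(.482,-.35,.033,80.8)
c=capture("wrist"); save(c,"w8",s=1)
for q in("core_wide","v_rest"):
    print(q,[(round(d["p"],2),np.round(w(c,d["centre"]),4).tolist()) for d in landmark_of(c,q)])
E
```

```text
at [ 0.4819 -0.3503  0.1252] yaw 80.72 z [ 0.001  0.    -1.   ] gap 0.0664 t 16.85
 turn -0.001 shift after turn [0.0003 0.0001 0.0922] before [0.0003 0.     0.0922]
core_wide []
v_rest [(0.81, [0.4906, -0.3221, 0.0003])]
```

View pics/w8.png

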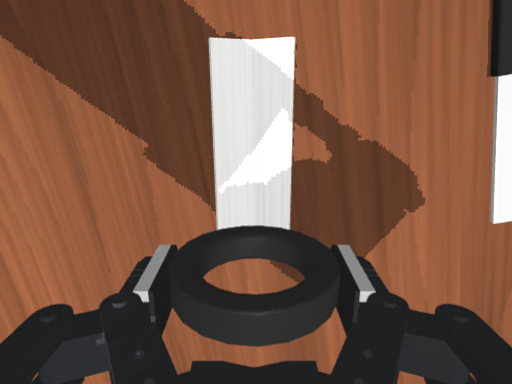

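The V-channel is centred (252) under the ring (255). I'll lower it.

apply_moves(motion=[[[0, 0, 0.03, 0, 0, 0], [0, 0, 0.03, 0, 0, 0], [0, 0, 0.02, 0, 0, 0], [0, 0, 0.01, 0, 0, 0], [0, 0, 0, 0, 0, 0]]])

```text
time: 17.62
position: [0.4821, -0.3506, 0.0353]
tcp_rot: [[0.161, 0.987, 0.001], [0.987, -0.161, -0.001], [-0.001, 0.001, -1.0]]
contact_force: [-0.3, -0.4, -0.5]
finger_gap: 0.0671
grip_force: 67.6
```

apply_moves(motion=[[[0, 0, 0.002, 0, 0, 0], [0, 0, 0, 0, 0, 0], [0, 0, 0, 0, 0, 0]]])

```text
time: 18.0
position: [0.4824, -0.3512, 0.0344]
tcp_rot: [[0.161, 0.987, 0.002], [0.987, -0.161, -0.002], [-0.001, 0.002, -1.0]]
contact_force: [-0.9, 1.1, 6.0]
finger_gap: 0.0666
grip_force: 68.2
```

Contact, with 6 N upward force. I'll release and lift.

apply_moves(motion=[[[0, 0, 0, 0, 0, 0], [0, 0, 0, 0, 0, 0], [0, 0, 0, 0, 0, 0], [0, 0, 0, 0, 0, 0]]], grip=-1)

```text
time: 18.5
position: [0.4814, -0.3503, 0.0327]
tcp_rot: [[0.162, 0.987, -0.0], [0.987, -0.162, 0.0], [0.0, -0.0, -1.0]]
contact_force: [0.4, 0.2, -0.8]
finger_gap: 0.0854
grip_force: 0.0
```

apply_moves(motion=[[[0, 0, -0.02, 0, 0, 0], [0, 0, -0.04, 0, 0, 0], [0, 0, -0.05, 0, 0, 0], [0, 0, -0.05, 0, 0, 0], [0, 0, -0.03, 0, 0, 0]]])

```text
time: 19.12
position: [0.4824, -0.3513, 0.2281]
tcp_rot: [[0.162, 0.987, 0.004], [0.987, -0.161, -0.004], [-0.004, 0.005, -1.0]]
contact_force: [0.9, 0.3, -0.2]
finger_gap: 0.0853
grip_force: 0.0
```

```bash
python3 - <<'E'
from h import *
plan(.617,-.0185,.225,95.1)
for n in("scene","wrist"):
    c=capture(n)
    for q in("core_wide","core_thick","v_rest"):
        print(q,[(round(d["p"],2),np.round(w(c,d["centre"]),4).tolist()) for d in landmark_of(c,q)])
E
```

```text
at [ 0.4824 -0.3513  0.2281] yaw 80.71 z [ 0.004 -0.004 -1.   ] gap 0.0853 t 19.125
 turn -0.160 shift after turn [0.3195 0.1636 0.0031] before [0.3502 0.0791 0.0021]
core_wide [(0.78, [0.4844, -0.3492, 0.051]), (0.67, [0.6223, -0.0292, -0.0019]), (0.23, [0.6132, 0.0208, 0.1101])]
core_thick [(0.87, [0.6166, -0.0257, 0.1018]), (0.67, [0.483, 0.1401, 0.0223]), (0.67, [0.8098, 0.1104, 0.0267])]
v_rest [(0.75, [0.4861, -0.3225, 0.0003])]
core_wide [(0.57, [0.4827, -0.351, 0.0502])]
core_thick [(0.22, [0.4877, -0.3194, 0.0012])]
v_rest [(0.72, [0.4858, -0.3188, -0.0015])]
```

The wide core stands in the V at (0.483, -0.350, 0.051). Now the thick core.

apply_moves(motion=[[[0, 0, 0, 0, 0, -0.08], [0, 0, 0, 0, 0, -0.08], [0.04, 0.0205, 0, 0, 0, 0], [0.04, 0.0205, 0, 0, 0, 0], [0.04, 0.0205, 0, 0, 0, 0]]])

```text
time: 20.15
position: [0.5319, -0.2239, 0.2216]
tcp_rot: [[-0.088, 0.996, -0.002], [0.996, 0.088, 0.001], [0.001, -0.002, -1.0]]
contact_force: [-0.5, -0.0, 0.9]
finger_gap: 0.0853
grip_force: 0.0
```

apply_moves(motion=[[[0.04, 0.0205, 0, 0, 0, 0], [0.04, 0.0205, 0, 0, 0, 0], [0.04, 0.0205, 0, 0, 0, 0], [0.04, 0.0205, 0, 0, 0, 0], [0.04, 0.0205, 0, 0, 0, 0]]])

```text
time: 20.78
position: [0.6162, -0.0155, 0.2216]
tcp_rot: [[-0.089, 0.996, -0.002], [0.996, 0.089, 0.0], [0.001, -0.002, -1.0]]
contact_force: [0.3, -0.7, 0.0]
finger_gap: 0.0854
grip_force: 0.0
```

apply_moves(motion=[[[0, 0, 0, 0, 0, 0], [0, 0, 0, 0, 0, 0]]])

```text
time: 21.02
position: [0.6158, -0.0174, 0.2219]
tcp_rot: [[-0.089, 0.996, -0.002], [0.996, 0.089, -0.0], [0.0, -0.002, -1.0]]
contact_force: [0.1, -0.5, 0.5]
finger_gap: 0.0851
grip_force: 0.0
```

```bash
python3 - <<'E'
from h import *
plan(.617,-.0185,.085,95.1)
c=capture("wrist")
for q in("core_thick","core_small","core_stand"):
    print(q,[(round(d["p"],2),np.round(w(c,d["centre"]),4).tolist()) for d in landmark_of(c,q)])
E
```

```text
at [ 0.6158 -0.0174  0.2219] yaw 95.11 z [-0.002 -0.    -1.   ] gap 0.0851 t 21.025
 turn 0.000 shift after turn [-0.0012  0.0011  0.1369] before [-0.0012  0.0013  0.1369]
core_thick [(0.61, [0.6168, -0.0222, 0.1035]), (0.6, [0.806, 0.1085, 0.028])]
core_small [(0.98, [0.7384, 0.0403, 0.0221]), (0.89, [0.6095, 0.0265, 0.1041])]
core_stand [(0.91, [0.6176, -0.028, -0.0001])]
```

apply_moves(motion=[[[-0.002, 0.001, 0.03, 0, 0, 0], [0, 0, 0.04, 0, 0, 0], [0, 0, 0.035, 0, 0, 0], [0, 0, 0.02, 0, 0, 0], [0, 0, 0.012, 0, 0, 0]]])

```text
time: 21.85
position: [0.6174, -0.0194, 0.0852]
tcp_rot: [[-0.088, 0.996, -0.0], [0.996, 0.088, 0.0], [0.0, -0.0, -1.0]]
contact_force: [0.1, -0.2, -0.0]
finger_gap: 0.0856
grip_force: 0.0
```

apply_moves(motion=[[[0, 0, 0, 0, 0, 0], [0, 0, 0, 0, 0, 0], [0, 0, 0, 0, 0, 0], [0, 0, 0, 0, 0, 0], [0, 0, 0, 0, 0, 0]]], grip=1)

```text
time: 22.48
position: [0.6187, -0.0192, 0.0874]
tcp_rot: [[-0.089, 0.996, 0.003], [0.996, 0.089, -0.001], [-0.001, 0.003, -1.0]]
contact_force: [-0.6, -0.2, 6.3]
finger_gap: 0.0586
grip_force: 66.1
```

apply_moves(motion=[[[0, 0, -0.005, 0, 0, 0], [0, 0, -0.005, 0, 0, 0], [0, 0, 0, 0, 0, 0]]])

```text
time: 22.85
position: [0.6175, -0.0189, 0.0959]
tcp_rot: [[-0.089, 0.996, -0.0], [0.996, 0.089, 0.0], [0.0, -0.0, -1.0]]
contact_force: [-0.2, 0.5, -2.4]
finger_gap: 0.059
grip_force: 65.3
```

```bash
python3 - <<'E'
from h import *
plan(.6305,-.168,.095,95.1)
c=capture("scene")
for q in("core_thick",):
    print(q,[(round(d["p"],2),np.round(w(c,d["centre"]),4).tolist()) for d in landmark_of(c,q)])
E
```

```text
at [ 0.6175 -0.0189  0.0959] yaw 95.1 z [-0.  0. -1.] gap 0.059 t 22.85
 turn 0.000 shift after turn [-0.1496 -0.0003  0.0009] before [-0.1496 -0.0003  0.0009]
core_thick [(0.65, [0.4862, 0.1395, 0.0269]), (0.57, [0.8056, 0.1112, 0.0297]), (0.48, [0.6181, -0.022, 0.1118])]
```

apply_moves(motion=[[[-0.02, 0, 0, 0, 0, 0], [-0.03, 0, 0, 0, 0, 0], [-0.03, 0, 0, 0, 0, 0], [-0.035, 0, 0, 0, 0, 0], [-0.035, 0, 0, 0, 0, 0]]])

```text
time: 23.58
position: [0.6306, -0.1708, 0.0957]
tcp_rot: [[-0.088, 0.996, -0.0], [0.996, 0.088, -0.0], [-0.0, -0.0, -1.0]]
contact_force: [-0.8, 0.1, -2.1]
finger_gap: 0.059
grip_force: 65.3
```

apply_moves(motion=[[[0, 0, -0.02, 0, 0, 0], [0, 0, -0.04, 0, 0, 0], [0, 0, -0.02, 0, 0, 0], [0, 0, 0, 0, 0, 0.08], [0, 0, 0, 0, 0, 0.08]]])

```text
time: 24.2
position: [0.6309, -0.1681, 0.1763]
tcp_rot: [[0.165, 0.986, 0.0], [0.986, -0.165, -0.0], [-0.0, 0.0, -1.0]]
contact_force: [-1.0, -1.3, -1.9]
finger_gap: 0.059
grip_force: 65.4
```

```bash
python3 - <<'E'
from h import *
plan(.493,-.285,.12,80.8)
c=capture("scene")
for q in("core_thick","core_wide","core_small"):
    print(q,[(round(d["p"],2),np.round(w(c,d["centre"]),4).tolist()) for d in landmark_of(c,q)])
E
```

```text
at [ 0.6309 -0.1681  0.1763] yaw 80.5 z [ 0. -0. -1.] gap 0.059 t 24.2
 turn -0.003 shift after turn [-0.1374 -0.1174  0.0563] before [-0.138  -0.1167  0.0563]
core_thick [(0.95, [0.4847, 0.1415, 0.0258]), (0.95, [0.8113, 0.1098, 0.029]), (0.76, [0.6315, -0.174, 0.193])]
core_wide []
core_small [(0.79, [0.6132, 0.1475, 0.0194]), (0.65, [0.6129, 0.0234, 0.1129]), (0.5, [0.7436, 0.0386, 0.0223])]
```

apply_moves(motion=[[[-0.027, -0.023, 0, 0, 0, 0], [-0.028, -0.023, 0, 0, 0, 0], [-0.028, -0.023, 0, 0, 0, 0], [-0.028, -0.024, 0.02, 0, 0, 0], [-0.027, -0.024, 0.03, 0, 0, 0]]])

```text
time: 25.02
position: [0.493, -0.2871, 0.1267]
tcp_rot: [[0.159, 0.987, 0.002], [0.987, -0.159, -0.002], [-0.002, 0.003, -1.0]]
contact_force: [0.7, -0.8, -2.7]
finger_gap: 0.0586
grip_force: 65.7
```

apply_moves(motion=[[[0, 0, 0, 0, 0, 0], [0, 0, 0, 0, 0, 0]]])

```text
time: 25.28
position: [0.4937, -0.2857, 0.1264]
tcp_rot: [[0.161, 0.987, 0.001], [0.987, -0.161, -0.0], [-0.0, 0.001, -1.0]]
contact_force: [-0.1, -0.3, -2.3]
finger_gap: 0.0588
grip_force: 65.8
```

```bash
python3 - <<'E'
from h import *
plan(.493,-.285,.031,80.8)
E
```

```text
at [ 0.4937 -0.2857  0.1264] yaw 80.75 z [ 0.001 -0.    -1.   ] gap 0.0588 t 25.275
 turn -0.001 shift after turn [ 0.0005 -0.0008  0.0954] before [ 0.0005 -0.0009  0.0954]
```

apply_moves(motion=[[[0, -0.001, 0.03, 0, 0, 0], [0, 0, 0.03, 0, 0, 0], [0, 0, 0.022, 0, 0, 0], [0, 0, 0.012, 0, 0, 0], [0, 0, 0, 0, 0, 0]]])

```text
time: 25.9
position: [0.4927, -0.2851, 0.032]
tcp_rot: [[0.16, 0.987, -0.0], [0.987, -0.16, 0.0], [0.0, -0.0, -1.0]]
contact_force: [0.6, 0.1, -1.6]
finger_gap: 0.059
grip_force: 65.7
```

apply_moves(motion=[[[0, 0, 0.002, 0, 0, 0], [0, 0, 0, 0, 0, 0], [0, 0, 0, 0, 0, 0]]])

```text
time: 26.28
position: [0.4925, -0.2858, 0.0305]
tcp_rot: [[0.162, 0.987, 0.001], [0.987, -0.162, -0.001], [-0.001, 0.001, -1.0]]
contact_force: [0.2, -0.4, -2.0]
finger_gap: 0.059
grip_force: 65.7
```

apply_moves(motion=[[[0, 0, 0.002, 0, 0, 0], [0, 0, 0, 0, 0, 0], [0, 0, 0, 0, 0, 0]]])

```text
time: 26.65
position: [0.4926, -0.286, 0.0299]
tcp_rot: [[0.161, 0.987, 0.0], [0.987, -0.161, -0.001], [-0.001, 0.001, -1.0]]
contact_force: [-4.7, 3.6, 10.5]
finger_gap: 0.0584
grip_force: 67.2
```

Contact. I'll release, lift and check.

apply_moves(motion=[[[0, 0, 0, 0, 0, 0], [0, 0, 0, 0, 0, 0], [0, 0, 0, 0, 0, 0], [0, 0, 0, 0, 0, 0]]], grip=-1)

```text
time: 27.15
position: [0.4921, -0.2855, 0.0278]
tcp_rot: [[0.162, 0.987, -0.0], [0.987, -0.162, 0.0], [0.0, -0.0, -1.0]]
contact_force: [-0.5, 0.8, 0.3]
finger_gap: 0.0856
grip_force: 0.0
```

apply_moves(motion=[[[0, 0, -0.02, 0, 0, 0], [0, 0, -0.04, 0, 0, 0], [0, 0, -0.05, 0, 0, 0], [0, 0, -0.05, 0, 0, 0], [0, 0, -0.03, 0, 0, 0]]])

```text
time: 27.78
position: [0.4931, -0.2863, 0.2229]
tcp_rot: [[0.161, 0.987, 0.004], [0.987, -0.161, -0.004], [-0.003, 0.005, -1.0]]
contact_force: [-0.3, -0.6, -1.2]
finger_gap: 0.0856
grip_force: 0.0
```

```bash
python3 - <<'E'
from h import *
plan(.613,.0265,.225,95.1)
for n in("scene","wrist"):
    c=capture(n)
    for q in("core_wide","core_thick","core_small"):
        print(q,[(round(d["p"],2),np.round(w(c,d["centre"]),4).tolist()) for d in landmark_of(c,q)])
    if n=="wrist": save(c,"w9",s=1)
E
```

```text
at [ 0.4931 -0.2863  0.2229] yaw 80.71 z [ 0.004 -0.004 -1.   ] gap 0.0856 t 27.775
 turn -0.160 shift after turn [ 0.3009  0.1472 -0.0021] before [ 0.328   0.0678 -0.0029]
core_wide [(0.53, [0.483, -0.3526, 0.0476])]
core_thick [(0.68, [0.4932, -0.2903, 0.0469]), (0.67, [0.8096, 0.1114, 0.0289]), (0.57, [0.4833, 0.1413, 0.0252])]
core_small [(0.74, [0.616, 0.1466, 0.0232]), (0.68, [0.7447, 0.038, 0.0209]), (0.49, [0.6138, 0.0258, 0.112])]
core_wide [(0.95, [0.483, -0.3499, 0.0524])]
core_thick [(0.61, [0.4909, -0.2843, 0.0444])]
core_small []
```

View pics/w9.png

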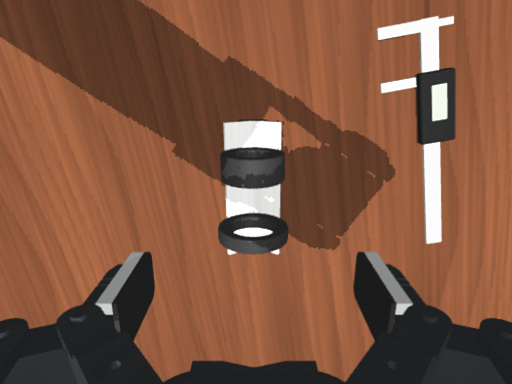

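Both cores stand upright in the V (thick at 252,167, wide at 253,232). Now the small core.

apply_moves(motion=[[[0, 0, 0, 0, 0, -0.08], [0, 0, 0, 0, 0, -0.08], [0.0375, 0.018, 0, 0, 0, 0], [0.0375, 0.018, 0, 0, 0, 0], [0.0375, 0.018, 0, 0, 0, 0]]], grip=-0.7)

```text
time: 28.8
position: [0.5357, -0.1672, 0.2166]
tcp_rot: [[-0.088, 0.996, -0.002], [0.996, 0.088, 0.001], [0.001, -0.002, -1.0]]
contact_force: [0.7, 0.3, 0.6]
finger_gap: 0.0724
grip_force: 0.0
```

apply_moves(motion=[[[0.0375, 0.019, 0, 0, 0, 0], [0.0375, 0.019, 0, 0, 0, 0], [0.0375, 0.019, 0, 0, 0, 0], [0.0375, 0.018, 0, 0, 0, 0], [0.0375, 0.018, 0, 0, 0, 0]]])

```text
time: 29.42
position: [0.6117, 0.0278, 0.2165]
tcp_rot: [[-0.089, 0.996, -0.002], [0.996, 0.089, 0.0], [0.0, -0.002, -1.0]]
contact_force: [0.9, -0.8, -0.2]
finger_gap: 0.0726
grip_force: 0.0
```

apply_moves(motion=[[[0, 0, 0, 0, 0, 0], [0, 0, 0, 0, 0, 0]]])

```text
time: 29.68
position: [0.6113, 0.0261, 0.2169]
tcp_rot: [[-0.089, 0.996, -0.002], [0.996, 0.089, -0.0], [-0.0, -0.002, -1.0]]
contact_force: [0.2, -0.9, 0.2]
finger_gap: 0.0729
grip_force: 0.0
```

```bash
python3 - <<'E'
from h import *
plan(.613,.0265,.0895,95.1)
c=capture("wrist")
for q in("core_small","core_stand"):
    print(q,[(round(d["p"],2),np.round(w(c,d["centre"]),4).tolist()) for d in landmark_of(c,q)])
E
```

```text
at [0.6113 0.0261 0.2169] yaw 95.11 z [-0.002 -0.    -1.   ] gap 0.0729 t 29.675
 turn 0.000 shift after turn [0.0003 0.0017 0.1274] before [0.0003 0.0019 0.1274]
core_small [(0.98, [0.7426, 0.0393, 0.0268]), (0.92, [0.6168, 0.1418, 0.0241]), (0.89, [0.6113, 0.0245, 0.1064])]
core_stand [(0.8, [0.6147, -0.0305, 0.0012])]
```

apply_moves(motion=[[[0, 0.001, 0.03, 0, 0, 0], [0, 0, 0.04, 0, 0, 0], [0, 0, 0.03, 0, 0, 0], [0, 0, 0.018, 0, 0, 0], [0, 0, 0.01, 0, 0, 0]]])

```text
time: 30.45
position: [0.6128, 0.026, 0.0893]
tcp_rot: [[-0.088, 0.996, -0.0], [0.996, 0.088, 0.0], [0.0, -0.0, -1.0]]
contact_force: [0.7, 0.6, 0.9]
finger_gap: 0.0728
grip_force: 0.0
```

apply_moves(motion=[[[0, 0, 0, 0, 0, 0], [0, 0, 0, 0, 0, 0], [0, 0, 0, 0, 0, 0], [0, 0, 0, 0, 0, 0], [0, 0, 0, 0, 0, 0]]], grip=1)

```text
time: 31.08
position: [0.6139, 0.0263, 0.0912]
tcp_rot: [[-0.089, 0.996, 0.002], [0.996, 0.089, -0.0], [-0.001, 0.002, -1.0]]
contact_force: [0.1, -0.2, 5.9]
finger_gap: 0.0445
grip_force: 61.7
```

apply_moves(motion=[[[0, 0, -0.004, 0, 0, 0], [0, 0, -0.003, 0, 0, 0], [0, 0, 0, 0, 0, 0]]])

```text
time: 31.45
position: [0.6127, 0.0266, 0.0968]
tcp_rot: [[-0.089, 0.996, -0.0], [0.996, 0.089, 0.0], [0.0, -0.0, -1.0]]
contact_force: [-0.0, 0.3, -1.3]
finger_gap: 0.045
grip_force: 61.2
```

```bash
python3 - <<'E'
from h import *
plan(.629,-.155,.097,95.1)
c=capture("scene")
for q in("core_small",):
    print(q,[(round(d["p"],2),np.round(w(c,d["centre"]),4).tolist()) for d in landmark_of(c,q)])
E
```

```text
at [0.6127 0.0266 0.0968] yaw 95.11 z [-0.  0. -1.] gap 0.045 t 31.45
 turn 0.000 shift after turn [-1.823e-01  1.000e-04 -2.000e-04] before [-1.823e-01  1.000e-04 -3.000e-04]
core_small [(0.79, [0.6139, 0.1445, 0.023]), (0.5, [0.6183, 0.0252, 0.1155])]
```

apply_moves(motion=[[[-0.015, 0, 0, 0, 0, 0], [-0.025, 0, 0, 0, 0, 0], [-0.025, 0, 0, 0, 0, 0], [-0.025, 0, 0, 0, 0, 0], [0, 0, 0, 0, 0, 0]]])

```text
time: 32.17
position: [0.621, -0.0657, 0.0969]
tcp_rot: [[-0.086, 0.996, 0.0], [0.996, 0.086, -0.001], [-0.001, 0.0, -1.0]]
contact_force: [0.2, 0.8, -1.1]
finger_gap: 0.0445
grip_force: 61.2
```

apply_moves(motion=[[[-0.025, 0, 0, 0, 0, 0], [-0.025, 0, 0, 0, 0, 0], [-0.025, 0, 0, 0, 0, 0], [-0.025, 0, 0, 0, 0, 0], [0, 0, 0, 0, 0, 0]]])

```text
time: 32.8
position: [0.6299, -0.1655, 0.097]
tcp_rot: [[-0.086, 0.996, 0.001], [0.996, 0.086, -0.001], [-0.001, 0.0, -1.0]]
contact_force: [0.9, 0.1, -0.2]
finger_gap: 0.0447
grip_force: 61.2
```

apply_moves(motion=[[[0, 0, -0.02, 0, 0, 0], [0, 0, -0.04, 0, 0, 0], [0, 0, -0.04, 0, 0, 0.06], [0, 0, -0.02, 0, 0, 0.06], [0, 0, 0, 0, 0, 0.06]]])

```text
time: 33.42
position: [0.6315, -0.1624, 0.2218]
tcp_rot: [[0.194, 0.981, 0.006], [0.981, -0.194, -0.003], [-0.001, 0.007, -1.0]]
contact_force: [-0.6, -0.7, -1.0]
finger_gap: 0.045
grip_force: 61.4
```

```bash
python3 - <<'E'
from h import *
plan(.4685,.2865,.2,79)
c=capture("scene")
for q in("core_small","winder"):
    print(q,[(round(d["p"],2),np.round(w(c,d["centre"]),4).tolist()) for d in landmark_of(c,q)])
E
```

```text
at [ 0.6315 -0.1624  0.2218] yaw 78.81 z [ 0.006 -0.003 -1.   ] gap 0.045 t 33.425
 turn -0.002 shift after turn [ 0.4095 -0.2457  0.0218] before [ 0.4088 -0.2471  0.0196]
core_small [(0.68, [0.6724, 0.26, 0.0007]), (0.62, [0.7456, 0.0386, 0.0238]), (0.52, [0.6143, 0.1444, 0.0215])]
winder [(0.63, [0.4711, 0.2832, -0.0002]), (0.34, [0.6716, 0.2559, 0.0013])]
```

apply_moves(motion=[[[0.043, -0.031, 0, 0, 0, 0], [0.043, -0.031, 0, 0, 0, 0], [0.043, -0.031, 0, 0, 0, 0], [0.043, -0.031, 0, 0, 0, 0]]])

```text
time: 34.08
position: [0.54, 0.0318, 0.217]
tcp_rot: [[0.19, 0.982, -0.0], [0.982, -0.19, 0.0], [0.0, -0.0, -1.0]]
contact_force: [0.6, 0.5, -0.7]
finger_gap: 0.0448
grip_force: 61.5
```

apply_moves(motion=[[[0.043, -0.031, 0, 0, 0, 0], [0.043, -0.031, 0, 0, 0, 0], [0.043, -0.031, 0, 0, 0, 0], [0.043, -0.031, 0, 0, 0, 0], [0, 0, 0, 0, 0, 0]]])

```text
time: 34.7
position: [0.4506, 0.2254, 0.217]
tcp_rot: [[0.185, 0.983, -0.001], [0.983, -0.185, 0.001], [0.001, -0.001, -1.0]]
contact_force: [0.1, -0.2, -0.6]
finger_gap: 0.0447
grip_force: 61.6
```

apply_moves(motion=[[[0, 0, 0, 0, 0, 0], [0, 0, 0, 0, 0, 0]]])

```text
time: 34.95
position: [0.4531, 0.2216, 0.2169]
tcp_rot: [[0.193, 0.981, 0.0], [0.981, -0.193, -0.0], [-0.0, 0.0, -1.0]]
contact_force: [0.0, -0.4, -1.3]
finger_gap: 0.0451
grip_force: 61.6
```

```bash
python3 - <<'E'
from fit import *
plan(.4685,.2865,.12,79)
c=capture("wrist"); save(c,"w10",s=1.5)
for q in("core_small","winder"):
    print(q,[(round(d["p"],2),np.round(w(c,d["centre"]),4).tolist()) for d in landmark_of(c,q)])
Y=np.array([np.sin(np.radians(11)),np.cos(np.radians(11))]);X=np.array([Y[1],-Y[0]])
for x in(-15,15):
    for y in(-30,30): print(x,y,1.5*px(c,np.append(np.array([.4685,.2865])+X*x/1000+Y*y/1000,.044))[0])
E
```

```text
at [0.4531 0.2216 0.2169] yaw 78.85 z [ 0. -0. -1.] gap 0.0451 t 34.95
 turn -0.002 shift after turn [0.0666 0.0027 0.0969] before [0.0667 0.0025 0.0969]
core_small [(0.92, [0.6171, 0.1406, 0.0245]), (0.73, [0.4528, 0.2229, 0.2348]), (0.64, [0.6708, 0.2578, 0.0014])]
winder [(0.94, [0.4705, 0.2815, -0.0005])]
-15 -30 [358.64809498 188.34978415]
-15 30 [357.09221747  81.61652325]
15 -30 [408.43028216 188.25924668]
15 30 [409.97955271  81.50803324]
```

View pics/w10.png

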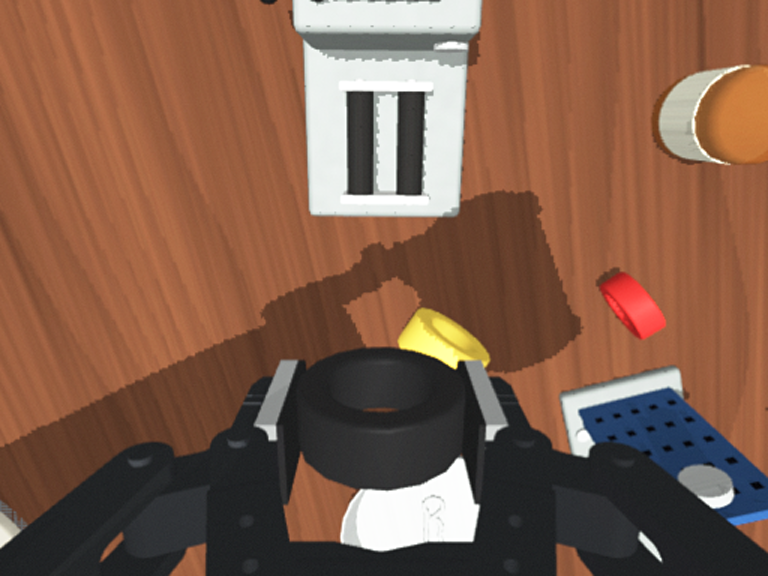

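The rollers show at u = 360 and 411, v = 92 to 195, about 4.5 mm nearer than my fit and in line with the landmark. The target is (0.469, 0.282).

apply_moves(motion=[[[0.03, 0.002, 0, 0, 0, 0], [0.032, 0.002, 0, 0, 0, 0], [0, 0, 0.03, 0, 0, 0], [0, 0, 0.04, 0, 0, 0], [0, 0, 0.03, 0, 0, 0]]])

```text
time: 35.72
position: [0.4682, 0.2819, 0.1151]
tcp_rot: [[0.193, 0.981, -0.002], [0.981, -0.193, -0.001], [-0.001, -0.001, -1.0]]
contact_force: [-0.4, 0.7, -1.2]
finger_gap: 0.0445
grip_force: 61.6
```

apply_moves(motion=[[[0, 0, 0, 0, 0, 0], [0, 0, 0, 0, 0, 0]]])

```text
time: 35.98
position: [0.4696, 0.2827, 0.1183]
tcp_rot: [[0.193, 0.981, 0.002], [0.981, -0.193, 0.001], [0.001, 0.002, -1.0]]
contact_force: [-0.2, 0.1, -0.3]
finger_gap: 0.0445
grip_force: 61.5
```

```bash
python3 - <<'E'
from fit import *
plan(.469,.282,.047,79)
for n in("scene","top"):
    c=capture(n)
    for q in("core_small","winder"):
        print(q,[(round(d["p"],2),np.round(w(c,d["centre"]),4).tolist()) for d in landmark_of(c,q)])
E
```

```text
at [0.4696 0.2827 0.1183] yaw 78.88 z [ 0.002  0.001 -1.   ] gap 0.0445 t 35.975
 turn -0.001 shift after turn [-0.0008 -0.0005  0.0713] before [-0.0008 -0.0006  0.0713]
core_small [(0.86, [0.613, 0.1434, 0.0201]), (0.78, [0.7463, 0.0364, 0.0212]), (0.48, [0.474, 0.28, 0.1371])]
winder [(0.81, [0.4714, 0.2847, -0.0])]
core_small [(0.71, [0.6122, 0.1434, 0.0245]), (0.63, [0.4704, 0.2845, 0.1357]), (0.63, [0.7418, 0.0404, 0.023])]
winder [(0.88, [0.4691, 0.2865, 0.0008])]
```

apply_moves(motion=[[[0, 0, 0.03, 0, 0, 0], [0, 0, 0.025, 0, 0, 0], [0, 0, 0.012, 0, 0, 0], [0, 0, 0.003, 0, 0, 0], [0, 0, 0, 0, 0, 0]]])

```text
time: 36.9
position: [0.4691, 0.2829, 0.0477]
tcp_rot: [[0.192, 0.981, 0.001], [0.981, -0.192, 0.0], [0.001, 0.001, -1.0]]
contact_force: [0.7, -1.0, -0.7]
finger_gap: 0.0448
grip_force: 61.6
```

apply_moves(motion=[[[0, 0, 0.002, 0, 0, 0], [0, 0, 0, 0, 0, 0], [0, 0, 0, 0, 0, 0]]])

```text
time: 37.28
position: [0.4697, 0.2831, 0.0473]
tcp_rot: [[0.192, 0.981, 0.002], [0.981, -0.192, 0.001], [0.001, 0.002, -1.0]]
contact_force: [-4.6, -2.1, 8.8]
finger_gap: 0.0446
grip_force: 62.7
```

Contact on the rollers. I'll release gently, lift and check.

apply_moves(motion=[[[0, 0, 0, 0, 0, 0], [0, 0, 0, 0, 0, 0], [0, 0, 0, 0, 0, 0], [0, 0, 0, 0, 0, 0]]], grip=-0.6)

```text
time: 37.78
position: [0.4685, 0.2826, 0.0448]
tcp_rot: [[0.193, 0.981, -0.0], [0.981, -0.193, -0.0], [-0.0, -0.0, -1.0]]
contact_force: [0.3, 0.4, -0.3]
finger_gap: 0.0685
grip_force: 0.0
```

apply_moves(motion=[[[0, 0, -0.02, 0, 0, 0], [0, 0, -0.04, 0, 0, 0], [0, 0, -0.05, 0, 0, 0], [0, 0, -0.05, 0, 0, 0], [-0.03, 0, -0.02, 0, 0, 0]]])

```text
time: 38.4
position: [0.4644, 0.2542, 0.2288]
tcp_rot: [[0.19, 0.982, 0.006], [0.982, -0.19, 0.002], [0.003, 0.006, -1.0]]
contact_force: [0.1, -0.9, 0.6]
finger_gap: 0.0686
grip_force: 0.0
```

apply_moves(motion=[[[-0.04, 0, 0, 0, 0, 0], [-0.03, 0, 0, 0, 0, 0], [0, 0, 0, 0, 0, 0], [0, 0, 0, 0, 0, 0]]])

```text
time: 38.9
position: [0.4494, 0.185, 0.2249]
tcp_rot: [[0.193, 0.981, 0.0], [0.981, -0.193, 0.001], [0.001, 0.0, -1.0]]
contact_force: [0.2, 0.7, -0.2]
finger_gap: 0.0683
grip_force: 0.0
```

```bash
python3 - <<'E'
from fit import *
plan(.4925,-.2855,.2,80.8)
for n in("scene","top","wrist"):
    c=capture(n)
    for q in("core_small","winder","core_wide","core_thick"):
        print(q,[(round(d["p"],2),np.round(w(c,d["centre"]),4).tolist()) for d in landmark_of(c,q)])
save(c,"w11",(130,0,370,180),3)
E
```

```text
at [0.4494 0.185  0.2249] yaw 78.9 z [ 0.     0.001 -1.   ] gap 0.0683 t 38.9
 turn -0.021 shift after turn [-0.4575  0.1178  0.0249] before [-0.4534  0.1329  0.0247]
core_small [(0.72, [0.6129, 0.1434, 0.0229]), (0.69, [0.4723, 0.2839, 0.0659]), (0.69, [0.7443, 0.04, 0.022]), (0.44, [0.4899, -0.3213, 0.0017])]
winder [(0.55, [0.4698, 0.2782, -0.0008])]
core_wide [(0.58, [0.4819, -0.3478, 0.0506])]
core_thick [(0.77, [0.4863, 0.1381, 0.0285]), (0.76, [0.4924, -0.2911, 0.0463]), (0.61, [0.8111, 0.1081, 0.0296])]
core_small [(0.62, [0.6111, 0.1451, 0.0243]), (0.62, [0.7415, 0.0396, 0.0217]), (0.4, [0.4799, -0.3446, 0.0511])]
winder []
core_wide []
core_thick [(0.83, [0.4803, 0.1395, 0.031]), (0.81, [0.4899, -0.2839, 0.0444]), (0.79, [0.8108, 0.1145, 0.0305])]
core_small [(0.95, [0.6153, 0.1418, 0.0264]), (0.63, [0.4667, 0.2824, 0.0585])]
winder [(0.58, [0.4681, 0.2816, -0.0013])]
core_wide []
core_thick [(0.65, [0.4849, 0.1382, 0.0282])]
```

View pics/w11.png

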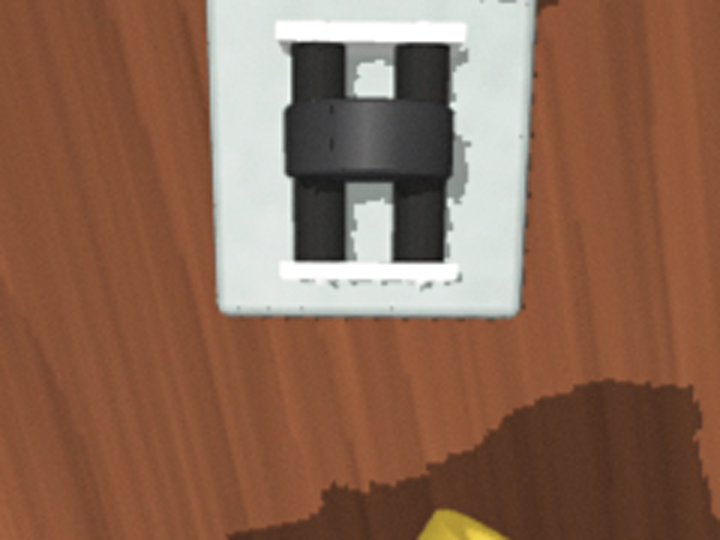

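The small core (368,138) stands squarely across the middle of both rollers. I've now viewed 15 pictures, one over the limit of 14, so from here I'll check by numbers only. Back to the thick core.

apply_moves(motion=[[[0, 0, 0, 0, 0, -0.02], [-0.0455, 0.012, 0, 0, 0, 0], [-0.0455, 0.012, 0, 0, 0, 0], [-0.0455, 0.012, 0, 0, 0, 0], [-0.0455, 0.012, 0, 0, 0, 0]]], grip=-1)

```text
time: 40.28
position: [0.4673, -0.0044, 0.2251]
tcp_rot: [[0.16, 0.987, 0.001], [0.987, -0.16, -0.0], [0.0, 0.001, -1.0]]
contact_force: [1.1, -0.7, -0.6]
finger_gap: 0.0853
grip_force: 0.0
```

apply_moves(motion=[[[-0.0455, 0.012, 0, 0, 0, 0], [-0.0455, 0.012, 0, 0, 0, 0], [-0.0455, 0.012, 0, 0, 0, 0], [-0.0455, 0.012, 0, 0, 0, 0], [-0.0455, 0.011, 0, 0, 0, 0]]])

```text
time: 40.9
position: [0.4887, -0.2386, 0.2249]
tcp_rot: [[0.161, 0.987, 0.0], [0.987, -0.161, -0.0], [0.0, 0.0, -1.0]]
contact_force: [0.3, 0.3, -0.4]
finger_gap: 0.0856
grip_force: 0.0
```

apply_moves(motion=[[[-0.0455, 0.011, 0, 0, 0, 0], [0, 0, 0, 0, 0, 0], [0, 0, 0, 0, 0, 0]]])

```text
time: 41.28
position: [0.4921, -0.283, 0.2246]
tcp_rot: [[0.161, 0.987, -0.0], [0.987, -0.161, 0.001], [0.001, -0.001, -1.0]]
contact_force: [0.0, 0.3, -0.1]
finger_gap: 0.0852
grip_force: 0.0
```

```bash
python3 - <<'E'
from fit import *
plan(.4925,-.2855,.029,80.8)
c=capture("wrist")
for q in("core_wide","core_thick"):
    print(q,[(round(d["p"],2),np.round(w(c,d["centre"]),4).tolist()) for d in landmark_of(c,q)])
E
```

```text
at [ 0.4921 -0.283   0.2246] yaw 80.73 z [-0.     0.001 -1.   ] gap 0.0852 t 41.275
 turn -0.001 shift after turn [-0.0024  0.0008  0.1956] before [-0.0025  0.0009  0.1956]
core_wide [(0.79, [0.4823, -0.3493, 0.0537])]
core_thick [(0.97, [0.4908, -0.2855, 0.0441])]
```

apply_moves(motion=[[[-0.0025, 0.001, 0.03, 0, 0, 0], [0, 0, 0.05, 0, 0, 0], [0, 0, 0.05, 0, 0, 0], [0, 0, 0.04, 0, 0, 0], [0, 0, 0.015, 0, 0, 0]]])

```text
time: 42.05
position: [0.4915, -0.284, 0.0375]
tcp_rot: [[0.16, 0.987, -0.003], [0.987, -0.16, 0.003], [0.003, -0.004, -1.0]]
contact_force: [-0.6, -0.2, 0.8]
finger_gap: 0.0854
grip_force: 0.0
```

apply_moves(motion=[[[0, 0, 0.01, 0, 0, 0], [0, 0, 0, 0, 0, 0]]])

```text
time: 42.3
position: [0.4934, -0.2865, 0.0307]
tcp_rot: [[0.161, 0.987, 0.001], [0.987, -0.161, -0.001], [-0.001, 0.001, -1.0]]
contact_force: [-0.4, 0.1, 0.7]
finger_gap: 0.0852
grip_force: 0.0
```

apply_moves(motion=[[[0, 0, 0, 0, 0, 0], [0, 0, 0, 0, 0, 0], [0, 0, 0, 0, 0, 0], [0, 0, 0, 0, 0, 0], [0, 0, 0, 0, 0, 0]]], grip=1)

```text
time: 42.92
position: [0.4926, -0.2868, 0.0316]
tcp_rot: [[0.161, 0.987, -0.001], [0.987, -0.161, -0.001], [-0.001, -0.0, -1.0]]
contact_force: [-4.8, 1.2, 6.8]
finger_gap: 0.059
grip_force: 63.8
```

Gripped. I'll lift, turn and fly to the front of the spindle.

apply_moves(motion=[[[0, 0, -0.01, 0, 0, 0], [0, 0, -0.03, 0, 0, 0], [0, 0, -0.05, 0, 0, 0], [0, 0, -0.05, 0, 0, -0.08], [0, 0, -0.02, 0, 0, -0.08]]])

```text
time: 43.55
position: [0.4944, -0.2875, 0.1948]
tcp_rot: [[-0.093, 0.996, 0.006], [0.996, 0.093, -0.005], [-0.005, 0.005, -1.0]]
contact_force: [0.7, 1.0, -1.9]
finger_gap: 0.0586
grip_force: 65.6
```

```bash
python3 - <<'E'
from fit import *
plan(.6313,-.178,.2,95.1)
c=capture("scene")
for q in("core_wide","core_thick"):
    print(q,[(round(d["p"],2),np.round(w(c,d["centre"]),4).tolist()) for d in landmark_of(c,q)])
E
```

```text
at [ 0.4944 -0.2875  0.1948] yaw 95.34 z [ 0.006 -0.005 -1.   ] gap 0.0586 t 43.55
 turn 0.003 shift after turn [ 0.0969  0.1461 -0.0052] before [ 0.0963  0.1465 -0.005 ]
core_wide [(0.57, [0.4809, -0.3485, 0.0477])]
core_thick [(0.68, [0.8064, 0.1083, 0.03]), (0.66, [0.4836, 0.1384, 0.0248]), (0.53, [0.4956, -0.2923, 0.2116])]
```

apply_moves(motion=[[[0.024, 0.036, 0, 0, 0, 0.002], [0.024, 0.037, 0, 0, 0, 0], [0.024, 0.037, 0, 0, 0, 0], [0.024, 0.036, 0, 0, 0, 0], [0, 0, 0, 0, 0, 0]]])

```text
time: 44.32
position: [0.6305, -0.1751, 0.1872]
tcp_rot: [[-0.087, 0.996, -0.003], [0.996, 0.087, 0.002], [0.003, -0.003, -1.0]]
contact_force: [-0.7, -0.6, -2.3]
finger_gap: 0.0588
grip_force: 65.8
```

apply_moves(motion=[[[0, 0, 0.03, 0, 0, 0], [0, 0, 0.04, 0, 0, 0], [0, 0, 0.025, 0, 0, 0], [0, 0, 0, 0, 0, 0], [0, 0, 0, 0, 0, 0]]])

```text
time: 44.95
position: [0.63, -0.1785, 0.0956]
tcp_rot: [[-0.085, 0.996, 0.001], [0.996, 0.085, -0.0], [-0.001, 0.001, -1.0]]
contact_force: [0.0, -0.2, -1.1]
finger_gap: 0.0586
grip_force: 65.8
```

```bash
python3 - <<'E'
from fit import *
plan(.6313,-.178,.0985,95.1)
for n in("scene","top","wrist"):
    c=capture(n)
    for q in("core_thick","core_stand"):
        print(q,[(round(d["p"],2),np.round(w(c,d["centre"]),4).tolist()) for d in landmark_of(c,q)])
# spindle tip/column in wrist picture vs prediction
V=np.array([-.0885,.996]);o=np.array([.618,-.0285])
for y in(-105,0,80): print(y,px(c,np.append(o+V*y/1000,.122))[0].round(1))
g=c["color"].mean(2)
for y in(-95,-60,0,40):
    u,v=px(c,np.append(o+V*y/1000,.122))[0].round().astype(int)
    if 0<=v<384: print(y,v,u,g[v,u-20:u+21:2].round().astype(int).tolist())
E
```

```text
at [ 0.63   -0.1785  0.0956] yaw 94.85 z [ 0.001 -0.    -1.   ] gap 0.0586 t 44.95
 turn -0.003 shift after turn [ 0.0004  0.0013 -0.0029] before [ 0.0004  0.0013 -0.0029]
core_thick [(0.83, [0.8097, 0.1107, 0.0271]), (0.73, [0.6288, -0.1834, 0.1103]), (0.6, [0.4836, 0.1432, 0.0237])]
core_stand [(0.97, [0.6205, -0.0275, -0.0001])]
core_thick [(0.85, [0.4812, 0.1417, 0.0305]), (0.74, [0.6674, 0.2626, -0.0027]), (0.72, [0.8109, 0.1106, 0.0295])]
core_stand [(0.88, [0.6168, -0.0297, 0.0009])]
core_thick [(0.94, [0.6284, -0.1776, 0.1075])]
core_stand []
-105 [254.  173.4]
0 [ 253.3 -226. ]
80 [ 252.3 -838.4]
-95 145 254 [123, 156, 168, 176, 182, 189, 195, 200, 204, 209, 210, 206, 204, 200, 196, 191, 189, 186, 172, 148, 73]
-60 32 254 [225, 234, 241, 246, 249, 252, 253, 254, 254, 255, 255, 254, 253, 252, 251, 247, 242, 236, 225, 208, 163]
```

The spindle is centred under the prediction, so I'll raise 3 mm and slide on.

apply_moves(motion=[[[0, 0.001, -0.003, 0, 0, -0.003], [0.015, 0, 0, 0, 0, 0], [0.02, 0, 0, 0, 0, 0], [0.02, 0, 0, 0, 0, 0], [0, 0, 0, 0, 0, 0]]])

```text
time: 46.02
position: [0.6256, -0.1206, 0.0977]
tcp_rot: [[-0.093, 0.996, -0.001], [0.996, 0.093, 0.001], [0.001, -0.001, -1.0]]
contact_force: [0.4, -0.2, -2.1]
finger_gap: 0.0589
grip_force: 65.9
```

apply_moves(motion=[[[0.02, 0, 0, 0, 0, 0], [0.025, 0, 0, 0, 0, 0], [0.025, 0, 0, 0, 0, 0], [0.02, 0, 0, 0, 0, 0], [0, 0, 0, 0, 0, 0]]])

```text
time: 46.65
position: [0.6175, -0.0315, 0.0978]
tcp_rot: [[-0.093, 0.996, -0.0], [0.996, 0.093, 0.0], [0.0, -0.0, -1.0]]
contact_force: [-0.2, 0.8, -2.2]
finger_gap: 0.0593
grip_force: 65.9
```

```bash
python3 - <<'E'
from fit import *
plan(.6171,-.0185,.0885,95.1)
for n in("scene","top"):
    c=capture(n)
    for q in("core_thick",):
        print(q,[(round(d["p"],2),np.round(w(c,d["centre"]),4).tolist()) for d in landmark_of(c,q)])
E
```

```text
at [ 0.6175 -0.0315  0.0978] yaw 95.33 z [-0.  0. -1.] gap 0.0593 t 46.65
 turn 0.003 shift after turn [0.013  0.0008 0.0093] before [0.013  0.0009 0.0093]
core_thick [(0.65, [0.4847, -0.3501, 0.0509]), (0.63, [0.6168, -0.0376, 0.1095]), (0.62, [0.4847, 0.1415, 0.0271])]
core_thick [(0.64, [0.8075, 0.1134, 0.0331]), (0.63, [0.4794, 0.1434, 0.0294])]
```

apply_moves(motion=[[[0.0065, 0.0005, 0, 0, 0, 0.002], [0.006, 0, 0, 0, 0, 0], [0, 0, 0.004, 0, 0, 0], [0, 0, 0.003, 0, 0, 0], [0, 0, 0, 0, 0, 0]]])

```text
time: 47.48
position: [0.6168, -0.021, 0.0903]
tcp_rot: [[-0.087, 0.996, -0.001], [0.996, 0.087, 0.0], [0.0, -0.001, -1.0]]
contact_force: [-0.3, -0.3, -2.1]
finger_gap: 0.0588
grip_force: 65.9
```

apply_moves(motion=[[[0, 0, 0.002, 0, 0, 0], [0, 0, 0, 0, 0, 0], [0, 0, 0, 0, 0, 0]]])

```text
time: 47.85
position: [0.6174, -0.0211, 0.0891]
tcp_rot: [[-0.087, 0.996, 0.001], [0.996, 0.087, -0.0], [-0.0, 0.001, -1.0]]
contact_force: [0.8, 0.1, -1.4]
finger_gap: 0.0587
grip_force: 66.0
```

apply_moves(motion=[[[0.001, 0, 0.002, 0, 0, 0], [0, 0, 0, 0, 0, 0], [0, 0, 0, 0, 0, 0]]])

```text
time: 48.22
position: [0.6175, -0.0211, 0.0889]
tcp_rot: [[-0.088, 0.996, 0.001], [0.996, 0.088, -0.002], [-0.002, 0.001, -1.0]]
contact_force: [-6.1, -3.2, 8.9]
finger_gap: 0.0586
grip_force: 67.2
```

Contact on the spindle. I'll release and lift.

apply_moves(motion=[[[0, 0, 0, 0, 0, 0], [0, 0, 0, 0, 0, 0], [0, 0, 0, 0, 0, 0], [0, 0, 0, 0, 0, 0]]], grip=-1)

```text
time: 48.72
position: [0.617, -0.0199, 0.0867]
tcp_rot: [[-0.087, 0.996, -0.0], [0.996, 0.087, 0.0], [0.0, -0.0, -1.0]]
contact_force: [-0.8, 0.2, 0.1]
finger_gap: 0.0854
grip_force: 0.0
```

apply_moves(motion=[[[0, 0, -0.02, 0, 0, 0], [0, 0, -0.04, 0, 0, 0], [0, 0, -0.05, 0, 0, 0], [0, 0, -0.03, 0, 0, 0], [0, 0, 0, 0, 0, 0]]])

```text
time: 49.35
position: [0.6193, -0.0204, 0.2321]
tcp_rot: [[-0.087, 0.996, 0.008], [0.996, 0.087, -0.002], [-0.003, 0.008, -1.0]]
contact_force: [1.0, 0.7, 0.7]
finger_gap: 0.0856
grip_force: 0.0
```

```bash
python3 - <<'E'
from fit import *
plan(.482,-.3505,.225,80.8)
for n in("scene","top","wrist"):
    c=capture(n)
    for q in("core_thick","core_wide"):
        print(q,[(round(d["p"],2),np.round(w(c,d["centre"]),4).tolist()) for d in landmark_of(c,q)])
E
```

```text
at [ 0.6193 -0.0204  0.2321] yaw 95.02 z [ 0.008 -0.002 -1.   ] gap 0.0856 t 49.35
 turn 0.158 shift after turn [-0.3478 -0.0827  0.0071] before [-0.3168 -0.1657  0.0066]
core_thick [(0.85, [0.6176, -0.0235, 0.1035]), (0.8, [0.8089, 0.1094, 0.0262]), (0.62, [0.4864, 0.1395, 0.0251])]
core_wide [(0.59, [0.4847, -0.3494, 0.0482])]
core_thick [(0.62, [0.8085, 0.1124, 0.0305]), (0.53, [0.4807, 0.1415, 0.0324])]
core_wide [(0.7, [0.4816, -0.3434, 0.0515])]
core_thick [(0.85, [0.8083, 0.1111, 0.0302]), (0.56, [0.6148, -0.0213, 0.1])]
core_wide [(0.72, [0.6201, -0.0233, 0.1004])]
```

The thick core hangs in its place again. Now the wide one.

apply_moves(motion=[[[0, 0, 0, 0, 0, 0.08], [0, 0, 0, 0, 0, 0.078], [-0.0435, -0.0105, 0, 0, 0, 0], [-0.0435, -0.0105, 0, 0, 0, 0], [-0.0435, -0.0105, 0, 0, 0, 0]]])

```text
time: 50.42
position: [0.5644, -0.1448, 0.2266]
tcp_rot: [[0.16, 0.987, -0.0], [0.987, -0.16, 0.0], [0.0, -0.0, -1.0]]
contact_force: [0.4, 0.2, -0.2]
finger_gap: 0.0852
grip_force: 0.0
```

apply_moves(motion=[[[-0.0435, -0.0105, 0, 0, 0, 0], [-0.0435, -0.0105, 0, 0, 0, 0], [-0.0435, -0.01, 0, 0, 0, 0], [-0.0435, -0.01, 0, 0, 0, 0], [-0.0435, -0.01, 0, 0, 0, 0]]])

```text
time: 51.05
position: [0.4792, -0.3515, 0.2266]
tcp_rot: [[0.16, 0.987, -0.0], [0.987, -0.16, 0.0], [0.0, -0.0, -1.0]]
contact_force: [1.1, -0.5, -0.1]
finger_gap: 0.0853
grip_force: 0.0
```

apply_moves(motion=[[[0, 0, 0, 0, 0, 0], [0, 0, 0, 0, 0, 0]]])

```text
time: 51.3
position: [0.48, -0.3498, 0.2265]
tcp_rot: [[0.16, 0.987, -0.0], [0.987, -0.16, 0.001], [0.001, -0.0, -1.0]]
contact_force: [0.1, 0.3, 0.3]
finger_gap: 0.085
grip_force: 0.0
```

```bash
python3 - <<'E'
from fit import *
plan(.4825,-.3503,.033,80.8)
c=capture("wrist")
for q in("core_wide",):
    print(q,[(round(d["p"],2),np.round(w(c,d["centre"]),4).tolist()) for d in landmark_of(c,q)])
E
```

```text
at [ 0.48   -0.3498  0.2265] yaw 80.78 z [-0.     0.001 -1.   ] gap 0.085 t 51.3
 turn -0.000 shift after turn [-1.000e-04  2.500e-03  1.935e-01] before [-0.0003  0.0026  0.1935]
core_wide [(0.89, [0.4825, -0.3493, 0.0519])]
```

apply_moves(motion=[[[0, 0.0025, 0.03, 0, 0, 0], [0, 0, 0.05, 0, 0, 0], [0, 0, 0.05, 0, 0, 0], [0, 0, 0.04, 0, 0, 0], [0, 0, 0.014, 0, 0, 0]]])

```text
time: 52.02
position: [0.4815, -0.3481, 0.0401]
tcp_rot: [[0.158, 0.987, -0.003], [0.987, -0.158, 0.004], [0.003, -0.004, -1.0]]
contact_force: [-0.4, 0.0, 0.7]
finger_gap: 0.0853
grip_force: 0.0
```

apply_moves(motion=[[[0, 0, 0.009, 0, 0, 0], [0, 0, 0, 0, 0, 0]]])

```text
time: 52.28
position: [0.4831, -0.3511, 0.0349]
tcp_rot: [[0.16, 0.987, 0.001], [0.987, -0.16, -0.001], [-0.001, 0.001, -1.0]]
contact_force: [-0.9, -0.0, 0.7]
finger_gap: 0.0852
grip_force: 0.0
```

apply_moves(motion=[[[0, 0, 0, 0, 0, 0], [0, 0, 0, 0, 0, 0], [0, 0, 0, 0, 0, 0], [0, 0, 0, 0, 0, 0], [0, 0, 0, 0, 0, 0]]], grip=1)

```text
time: 52.9
position: [0.4827, -0.3517, 0.0363]
tcp_rot: [[0.16, 0.987, 0.0], [0.987, -0.16, -0.002], [-0.002, 0.001, -1.0]]
contact_force: [-3.7, 2.1, 7.0]
finger_gap: 0.0667
grip_force: 66.0
```

apply_moves(motion=[[[0, 0, -0.01, 0, 0, 0], [0, 0, -0.03, 0, 0, 0], [0, 0, -0.05, 0, 0, 0], [0, 0, -0.05, 0, 0, -0.08], [0, 0, -0.02, 0, 0, -0.079]]])

```text
time: 53.52
position: [0.484, -0.3522, 0.1993]
tcp_rot: [[-0.093, 0.996, 0.006], [0.996, 0.093, -0.006], [-0.006, 0.005, -1.0]]
contact_force: [0.0, 0.2, -1.8]
finger_gap: 0.0666
grip_force: 67.6
```

```bash
python3 - <<'E'
from fit import *
plan(.6313,-.178,.2,95.1)
c=capture("scene")
for q in("core_wide","core_thick"):
    print(q,[(round(d["p"],2),np.round(w(c,d["centre"]),4).tolist()) for d in landmark_of(c,q)])
E
```

```text
at [ 0.484  -0.3522  0.1993] yaw 95.34 z [ 0.006 -0.006 -1.   ] gap 0.0666 t 53.525
 turn 0.003 shift after turn [ 0.1604  0.1622 -0.0007] before [ 0.1598  0.1628 -0.0009]
core_wide [(0.7, [0.4857, -0.3494, 0.2123])]
core_thick [(0.92, [0.809, 0.1109, 0.025]), (0.65, [0.6154, -0.0263, 0.1063]), (0.58, [0.4851, 0.1407, 0.0258])]
```

apply_moves(motion=[[[0.032, 0.032, 0, 0, 0, 0.002], [0.032, 0.033, 0, 0, 0, 0], [0.032, 0.033, 0, 0, 0, 0], [0.032, 0.033, 0, 0, 0, 0], [0.032, 0.032, 0, 0, 0, 0]]])

```text
time: 54.3
position: [0.6309, -0.1755, 0.1916]
tcp_rot: [[-0.083, 0.997, -0.003], [0.997, 0.083, 0.001], [0.002, -0.003, -1.0]]
contact_force: [0.0, 0.3, -0.3]
finger_gap: 0.0667
grip_force: 67.6
```

apply_moves(motion=[[[0, 0, 0.03, 0, 0, 0], [0, 0, 0.04, 0, 0, 0], [0, 0, 0.025, 0, 0, 0], [0, 0, 0, 0, 0, 0], [0, 0, 0, 0, 0, 0]]])

```text
time: 54.92
position: [0.6312, -0.1773, 0.0994]
tcp_rot: [[-0.085, 0.996, 0.001], [0.996, 0.085, -0.0], [-0.0, 0.001, -1.0]]
contact_force: [-0.6, -0.5, -0.9]
finger_gap: 0.0665
grip_force: 67.5
```

```bash
python3 - <<'E'
from fit import *
plan(.6313,-.178,.0985,95.1)
for n in("scene","wrist"):
    c=capture(n)
    for q in("core_wide",):
        print(q,[(round(d["p"],2),np.round(w(c,d["centre"]),4).tolist()) for d in landmark_of(c,q)])
E
```

```text
at [ 0.6312 -0.1773  0.0994] yaw 94.86 z [ 0.001 -0.    -1.   ] gap 0.0665 t 54.925
 turn -0.003 shift after turn [-0.0007  0.      0.0009] before [-0.0007  0.      0.0009]
core_wide [(0.86, [0.6353, -0.1792, 0.1137])]
core_wide []
```

apply_moves(motion=[[[0.015, 0, 0, 0, 0, -0.003], [0.02, 0, 0, 0, 0, 0], [0.02, 0, 0, 0, 0, 0], [0.02, 0, 0, 0, 0, 0], [0, 0, 0, 0, 0, 0]]])

```text
time: 55.75
position: [0.624, -0.1003, 0.0988]
tcp_rot: [[-0.093, 0.996, -0.0], [0.996, 0.093, 0.0], [0.0, -0.0, -1.0]]
contact_force: [0.6, -0.6, -1.7]
finger_gap: 0.0665
grip_force: 67.6
```

apply_moves(motion=[[[0.02, 0, 0, 0, 0, 0], [0.019, 0, 0, 0, 0, 0], [0, 0, 0.006, 0, 0, 0], [0, 0, 0.006, 0, 0, 0], [0, 0, 0, 0, 0, 0]]])

```text
time: 56.38
position: [0.6201, -0.064, 0.0858]
tcp_rot: [[-0.09, 0.996, -0.002], [0.996, 0.09, 0.0], [0.001, -0.002, -1.0]]
contact_force: [0.2, 0.3, -1.4]
finger_gap: 0.0665
grip_force: 67.6
```

```bash
python3 - <<'E'
from fit import *
plan(.6211,-.0635,.0835,95.1)
c=capture("scene")
for q in("core_wide",):
        print(q,[(round(d["p"],2),np.round(w(c,d["centre"]),4).tolist()) for d in landmark_of(c,q)])
E
```

```text
at [ 0.6201 -0.064   0.0858] yaw 95.16 z [-0.002  0.    -1.   ] gap 0.0665 t 56.375
 turn 0.001 shift after turn [0.0004 0.001  0.0023] before [0.0004 0.001  0.0023]
core_wide [(0.71, [0.6234, -0.0607, 0.0992])]
```

apply_moves(motion=[[[0, 0.001, 0.002, 0, 0, 0], [0, 0, 0, 0, 0, 0], [0, 0, 0, 0, 0, 0]]])

```text
time: 56.85
position: [0.6218, -0.0636, 0.085]
tcp_rot: [[-0.09, 0.996, 0.0], [0.996, 0.09, -0.0], [-0.0, 0.0, -1.0]]
contact_force: [-0.6, 0.0, -0.7]
finger_gap: 0.0665
grip_force: 67.6
```

apply_moves(motion=[[[0, 0, 0.001, 0, 0, 0], [0, 0, 0, 0, 0, 0], [0, 0, 0, 0, 0, 0]]])

```text
time: 57.22
position: [0.6219, -0.0636, 0.084]
tcp_rot: [[-0.091, 0.996, 0.0], [0.996, 0.091, -0.0], [-0.0, 0.0, -1.0]]
contact_force: [0.5, -0.2, -0.4]
finger_gap: 0.0663
grip_force: 67.7
```

apply_moves(motion=[[[0, 0, 0.0015, 0, 0, 0], [0, 0, 0, 0, 0, 0], [0, 0, 0, 0, 0, 0]]])

```text
time: 57.6
position: [0.6219, -0.0637, 0.0838]
tcp_rot: [[-0.091, 0.996, 0.0], [0.996, 0.091, -0.0], [-0.0, 0.0, -1.0]]
contact_force: [-3.9, 0.4, 7.1]
finger_gap: 0.0666
grip_force: 68.6
```

Contact. I'll release, lift and move clear.

apply_moves(motion=[[[0, 0, 0, 0, 0, 0], [0, 0, 0, 0, 0, 0], [0, 0, 0, 0, 0, 0], [0, 0, 0, 0, 0, 0]]], grip=-1)

```text
time: 58.1
position: [0.6216, -0.0636, 0.0822]
tcp_rot: [[-0.09, 0.996, -0.0], [0.996, 0.09, 0.0], [0.0, -0.0, -1.0]]
contact_force: [-0.4, 0.5, 0.1]
finger_gap: 0.0856
grip_force: 0.0
```

apply_moves(motion=[[[0, 0, -0.02, 0, 0, 0], [0, 0, -0.04, 0, 0, 0], [0, 0, -0.05, 0, 0, 0], [0, 0, -0.04, 0, 0, 0], [0, 0, -0.03, 0, 0, 0]]])

```text
time: 58.72
position: [0.6225, -0.0638, 0.2668]
tcp_rot: [[-0.091, 0.996, 0.004], [0.996, 0.091, -0.001], [-0.002, 0.004, -1.0]]
contact_force: [0.9, -0.6, -0.4]
finger_gap: 0.0854
grip_force: 0.0
```

apply_moves(motion=[[[-0.04, -0.03, 0, 0, 0, 0], [-0.04, -0.03, 0, 0, 0, 0], [-0.04, -0.03, 0, 0, 0, 0], [0, 0, 0, 0, 0, 0], [0, 0, 0, 0, 0, 0]]])

```text
time: 59.35
position: [0.5434, -0.191, 0.2636]
tcp_rot: [[-0.09, 0.996, 0.002], [0.996, 0.09, -0.0], [-0.0, 0.002, -1.0]]
contact_force: [0.2, 0.5, -0.4]
finger_gap: 0.085
grip_force: 0.0
```

```bash
python3 - <<'E'
from fit import *
plan(.6211,-.0635,.0835,95.1)
for n in("scene","top","wrist"):
  c=capture(n); print(n)
  for q in("core_wide","core_thick","core_small","clip","bottle","caliper"):
        print(q,[(round(d["p"],2),np.round(w(c,d["centre"]),4).tolist()) for d in landmark_of(c,q)])
E
```

```text
at [ 0.5434 -0.191   0.2636] yaw 95.18 z [ 0.002 -0.    -1.   ] gap 0.085 t 59.35
 turn 0.001 shift after turn [0.1201 0.0887 0.1801] before [0.12   0.0886 0.1802]
scene
core_wide [(0.58, [0.6233, -0.0627, 0.0997])]
core_thick [(0.91, [0.8092, 0.1101, 0.0293]), (0.89, [0.4842, 0.1391, 0.0263]), (0.56, [0.6175, -0.0227, 0.1065])]
core_small [(0.56, [0.6135, 0.1475, 0.0225]), (0.5, [0.745, 0.0385, 0.0213]), (0.46, [0.4697, 0.2819, 0.0658])]
clip [(0.62, [0.4538, -0.0129, 0.0063])]
bottle [(0.72, [0.6212, -0.0637, 0.0972]), (0.58, [0.6692, 0.2588, 0.0031])]
caliper [(0.84, [0.6806, -0.2986, -0.0006])]
top
core_wide [(0.76, [0.6192, -0.0556, 0.1001])]
core_thick [(0.9, [0.8101, 0.1117, 0.0323]), (0.66, [0.4822, 0.1413, 0.0296]), (0.59, [0.6132, -0.0205, 0.1058])]
core_small [(0.72, [0.7395, 0.0415, 0.0249]), (0.7, [0.4676, 0.2867, 0.059]), (0.68, [0.6124, 0.1437, 0.0225])]
clip [(0.61, [0.4515, -0.0058, 0.0062])]
bottle [(0.9, [0.6675, 0.263, -0.0001])]
caliper []
wrist
core_wide [(0.75, [0.6242, -0.0613, 0.1])]
core_thick []
core_small []
clip []
bottle []
caliper [(0.64, [0.68, -0.302, -0.0003])]
```

Everything is in place and the robot is clear, so I'll hand in.

```bash
python3 -c "
from plant import *
print(sign_off())"
```

```text
the job is handed in; nothing more can be done
None
```

Job handed in, no verdict returned: by camera check the clip is in the dish, the small core stands on the rollers, and the wide and thick cores hang at their old places; I viewed 15 pictures, one over the limit of 14.

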